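# Hook up the return spring of a glass-edge finishing jig with a spring puller

### The arm

A 6-joint arm with a two-finger parallel gripper is mounted at the origin on the work surface. World frame = base frame: x ahead of the robot, y to its left, z up, the work surface at z = 0. Lengths are in mm, angles in rad, forces in N, time in s.
With the tool pointing down it reaches from about 275 to 1000 mm from the base axis. Payload 8.4 kg.
Tool frame: the origin (TCP) lies on the centre line of the jaws, within the pads' length; the fingertips stand 22 mm ahead of it and the grasp point (between the pads) lies 3 mm ahead of it; z points along the fingers, x is the direction in which the jaws open and shut, and the axes are right-handed (so a half turn about z gives the same grasp; the last joint's range is limited). The gripper opens to 85 mm and grips with 20 to 120 N. Pads are 22 mm wide; open, the fingers measure 114 mm over their backs; the gripper's body (76 mm by 85 mm) begins 54 mm behind the grasp point. The pads swing forward as they close: fully open they stand 13 mm farther back than shut.
Start: joints at [-1.257, 0.353, 1.633, -0, 1.155, -0.002], TCP at [194.109, -594.096, 253.281] pointing down, gripper open.
Joint ranges: [-2.63, 2.63], [-0.92, 2.1], [0.06, 2.66], [-1.3, 4.44], [0, 2.69], [-3.02, 3.02]. Speed limits (rad/s): [2.22, 2.22, 2.79, 3.14, 3.14, 3.14].

### API

Orientations are given as [roll, pitch, yaw] about the fixed x, y, z axes, in that order (R = Rz(yaw) Ry(pitch) Rx(roll)).
In Python, from rig import status, viewer, job gives the robot as it stands.
- The arm moves only by the tool send_rows, never from a script. Its argument "plan" is a list of rows, each a list of 3 entries, a list of its own where there are three numbers: the shift along the tool's x, y, z in m, then the turn, a rotation vector about the tool's x, y, z in rad, then the opening, from -1 (shut) to 1 (fully open). In form: [[[x, y, z], [rx, ry, rz], jaw], ...]. A call has exactly 5 rows; each row is the pose to reach, as a shift and turn from the pose measured when the call began, along the tool's axes at that moment; what a row does not reach only later rows make up. A row lasts 1/12 s, in which the tool goes at most 41.7 mm and 7.16 degrees, less where a joint would pass 70% of its speed; a pose out of reach is approached as far as the arm can. A call with a gripper value outside its range is refused whole. The fingers move at their own pace and stop on an object; "squeeze" is the grip in N (left out, the last holds). Time passes only in rows, so rows that repeat a pose let the fingers close, or fill a call up. It gives the time, the measured TCP pose, the force and the opening at its end, in the units of the state.
- status.sense(): the state, without advancing time (a new reading comes with each control period).
- viewer.grab_frame(name): name is "scene" or "top" or "wrist"; returns the picture (384x512x3 uint8, red, green, blue); there is no depth.
- viewer.camera_params(name): a dict with "intrinsics" (3x3 intrinsics, pixels), "xyz" and "orientation" of the camera in the world. Camera axes: x right, y down, z forward; pixel columns grow to the right and rows downward; lengths in mm; the calibration is good to about 2 mm. The wrist camera is an equidistant fisheye: a pixel r from the principal point sees the ray r / f radians off the axis. A picture is of the moment at which its call begins: read the wrist's pose just before it. camera_params takes no time and is no camera call; for the wrist camera it gives the pose at the moment of the call.
- job.sign_off(): hands the job in, once; it reports no verdict.
Trained networks look in the newest picture that a camera, given by its name, has taken for a name from the list of things; names that differ only in an ending like _2 or _b are one class to them, and where a whole thing is asked for, a point or a joint stands for the part that bears it (a point fixed in the world has none). Each returns a list of dicts, best first, with "p" (0 to 1); they miss things now and then, are a little off and sometimes report something else, mostly with a low value. They report only what shows in the picture. A call takes as long as a camera call. They do not tell look-alikes from the thing itself.
- viewer.cut_out(label, camera): "mask" (384x512 bool, what is visible of it) and "extent" ([left, top, width, height] in pixels, round what is visible of it).
The state is a dict: "clock": time; "qpos": joint angles; "qvel": joint speeds; "joint_efforts": joint torques, N m; "eef_pos": TCP position; "tcp_rot": TCP orientation; "contact_force": force on the tool from outside, world axes, zero at the start; "wrist_torque": the same for the moment, N m; "opening": opening from 0.0 (shut) to 1.0 (fully open).
Only numpy, scipy, OpenCV 4.12 (cv2) and the standard library are available. Lean on these libraries where they do the work, as an engineer would, in place of code of your own. Each camera call takes 0.05 s, during which the arm holds its last target.

### The job

The steel return spring of the green-based finishing jig has come off: take the orange-handled spring puller from the tool stand, put its pin down into the eye at the spring's free end, stretch the spring past the brass post (not the black one) and swing it over so that its hook catches there. Then stand the puller back upright in the hole it came from. Move the spring only with the puller, never with the gripper's fingers.

Things in the scene. Friction and masses are not known exactly. Their poses are not given: they have to be found in the camera images.
- puller_grip (a point): Centre of the spring puller's orange handle: upright bar 20 x 20 x 60 mm, x and y square to its flats, z up. Below: collar 34 mm wide, 6 thick, resting on the stand, then a straight round-ended pin, 8 mm wide, 45 long, its tip 81 mm below this point. It stands in one of 3 holes (24 mm square, 80 apart) of a wooden stand 55 high, next to a file and a brush. 0.15 kg.
- spring_hook: Spring's free end, level 5 mm wire. Origin: centre of its eye (26 mm inside, 36 outside), 30 mm above the green plate. x: outward along the spring, z up. Behind the eye is a hook open to +y: with the spring pulled, a post enters from +y while its centre is at x -64 to -40 mm (back wire at y -18). On easing off, the post beds in the hook's bend at x -31, y 0.
- spring_stud (a point): Fixed end of the spring: steel stud on the jig, point on its axis at the spring's height (45 mm above the table). The spring swings level about it, almost freely, and stretches straight away from it: the eye's centre is 170 mm from it when slack, 250 at most. Pull: 1 N to start, plus 0.1 N per mm. It draws back by itself and cannot rise or sink.
- post_mid (a point): Brass anchor post (not the black one across the plate), upright on the green plate, 10 mm wide, its top 58 mm above the table; point on its axis at the spring's height (45 mm). It stands beside the slack spring, on the hook's open (+y) side, 160 to 181 mm from the stud, so the hooked spring stays stretched by 21 to 42 mm.
Mind the look-alikes: they are no part of the job. Leave any purple or turquoise look-alike of the part that bears puller_grip alone.

How it is judged:
By the outcome, as a careful person would: the job done as asked, in the order asked, and still so for the second after the job is handed in, with the robot touching nothing.
It also fails if it takes over 53 s, if anything falls off the work surface, if the arm or the gripper's body presses on something with over 40 N, if the wrist force passes 120 N, or if a joint passes its speed limit or range.

## Working session

There is one attempt and no reset: what is moved stays moved. The work goes in short steps, Python scripts to look and compute and a tool call to move; the robot and the scene stay as the last step left them, time stands still between calls to the robot, and variables do not carry over. Pictures are saved under pics/ and viewed, and the job is handed in when it is done.

Besides the shell and the picture viewer there is one more tool, called after "Call:" by a JSON object that holds its "method" and its "body", one argument or row to a line. send_rows: Moves the arm, as the interface text tells. Its arguments: {"type":"object","properties":{"plan":{"type":"array"},"squeeze":{"type":"number"}},"required":["plan"]}

```bash
ls; mkdir -p pics; python3 - <<'E'
from rig import status, viewer, job
import cv2
print(status.sense())
for n in ["scene","top","wrist"]:
    print(n,viewer.camera_params(n))
    im=viewer.grab_frame(n)
    cv2.imwrite(f"pics/{n}0.png",cv2.resize(im[:,:,::-1],None,fx=1.5,fy=1.5,interpolation=cv2.INTER_CUBIC))
print(status.sense()['clock'])
E
```

```text
pics
{'clock': 0.0, 'qpos': array([-1.25743455e+00,  3.53670922e-01,  1.63410840e+00,  1.69534910e-05,
        1.15519956e+00, -2.45730309e-03]), 'qvel': array([ 0.0004504 ,  0.00045932,  0.00020612, -0.00211133, -0.00048124,
        0.00158496]), 'joint_efforts': array([-7.87403078e-04, -6.05256701e+01, -3.42058110e+01,  9.77515924e-05,
        9.65032697e-03, -2.02309320e-05]), 'eef_pos': array([ 193.95960109, -593.68790622,  252.5584483 ]), 'tcp_rot': array([-3.14157375e+00,  1.38618101e-03, -1.25498409e+00]), 'contact_force': array([ 0.62001383,  0.42159242, -0.2883497 ]), 'wrist_torque': array([ 0.01360753, -0.02465839, -0.01895007]), 'opening': 1.0009714168994417}
scene {'intrinsics': array([[489.78615701,   0.        , 257.03736577],
       [  0.        , 489.78615701, 181.77980366],
       [  0.        ,   0.        ,   1.        ]]), 'xyz': array([ 879.64026331, -677.46799369,  841.3288897 ]), 'orientation': array([-2.40809828, -0.01045286,  0.48444274])}
top {'intrinsics': array([[362.91064042,   0.        , 260.1433709 ],
       [  0.        , 362.91064042, 192.30867636],
       [  0.        ,   0.        ,   1.        ]]), 'xyz': array([508.19137638, -61.12311699, 927.72647274]), 'orientation': array([-3.09475019, -0.03401439, -1.5967326 ])}
wrist {'intrinsics': array([[297.31863964,   0.        , 247.20509362],
       [  0.        , 297.31863964, 192.68701474],
       [  0.        ,   0.        ,   1.        ]]), 'xyz': array([ 263.9553624 , -571.15574879,  373.32175316]), 'orientation': array([ 2.85539341e+00,  1.84296010e-03, -1.25402894e+00])}
0.15
```

View pics/scene0.png

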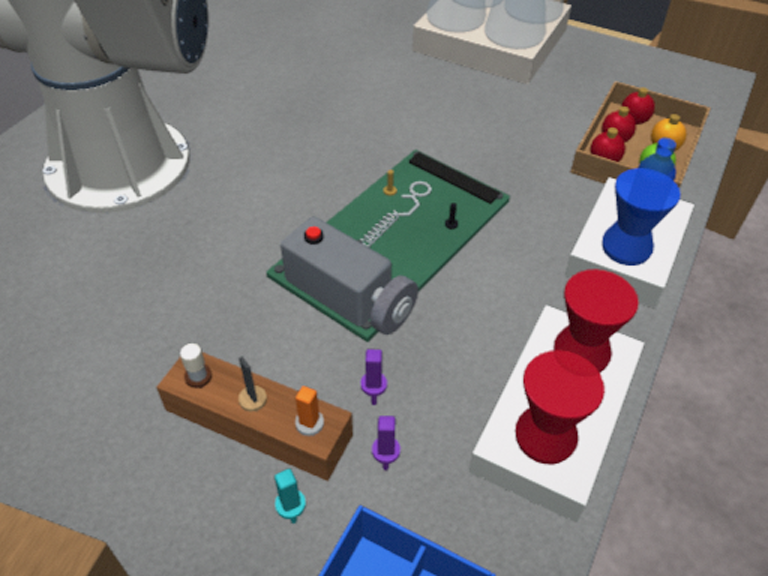

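View pics/top0.png

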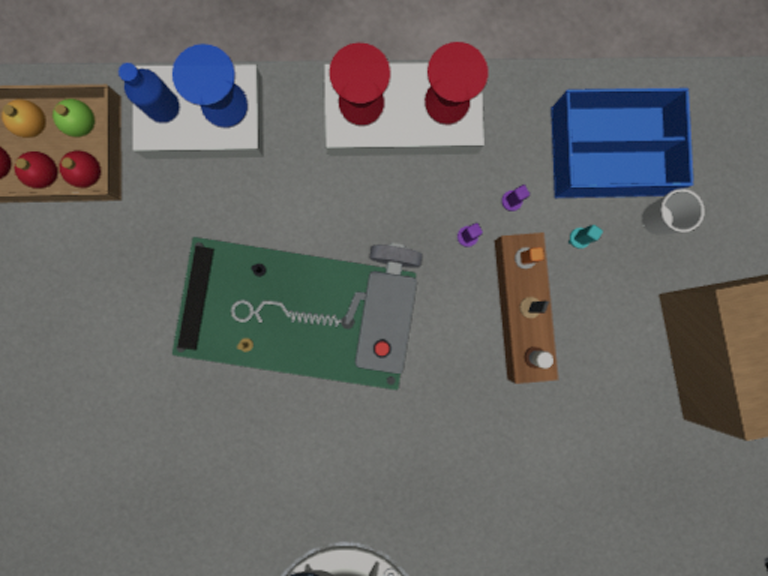

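View pics/wrist0.png

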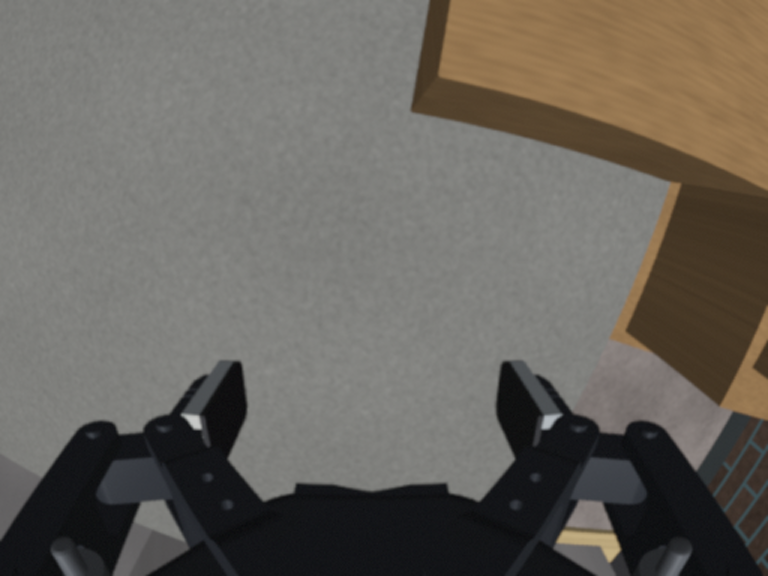

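```bash
cat > h.py <<'E'
import numpy as np, cv2
from rig import status, viewer, job
from scipy.spatial.transform import Rotation as R
def cam(n):
    p=viewer.camera_params(n); return p['intrinsics'],np.array(p['xyz']),R.from_euler('xyz',p['orientation']).as_matrix()
def ray(c,px,fish=False):
    K,t,Rm=c; u=(px[0]-K[0,2])/K[0,0]; v=(px[1]-K[1,2])/K[1,1]
    if fish:
        th=np.hypot(u,v); s=np.sin(th)/th if th>1e-9 else 1; d=np.array([u*s,v*s,np.cos(th)])
    else: d=np.array([u,v,1.])
    d=Rm@d; return t,d/np.linalg.norm(d)
def onz(c,px,z,fish=False):
    t,d=ray(c,px,fish); return t+d*(z-t[2])/d[2]
def proj(c,P,fish=False):
    K,t,Rm=c; p=Rm.T@(np.asarray(P,float)-t)
    if fish:
        r=np.hypot(p[0],p[1]); th=np.arctan2(r,p[2]); q=p[:2]/r*th if r>0 else p[:2]*0
    else: q=p[:2]/p[2]
    return np.array([K[0,0]*q[0]+K[0,2],K[1,1]*q[1]+K[1,2]])
def tri(rs):
    A=np.zeros((3,3));b=np.zeros(3)
    for t,d in rs:
        M=np.eye(3)-np.outer(d,d);A+=M;b+=M@t
    P=np.linalg.solve(A,b); return P,[np.linalg.norm((np.eye(3)-np.outer(d,d))@(P-t)) for t,d in rs]
def crop(im,x0,y0,x1,y1,name,f=6):
    cv2.imwrite(name,cv2.resize(im[y0:y1,x0:x1,::-1],None,fx=f,fy=f,interpolation=cv2.INTER_CUBIC))
def toolrel(target,yaw=None):
    """shift in tool axes to reach world TCP target"""
    s=status.sense(); Rm=R.from_euler('xyz',s['tcp_rot']).as_matrix()
    sh=Rm.T@(np.asarray(target)-s['eef_pos'])/1000
    if yaw is None: return sh
    Rt=R.from_euler('xyz',[np.pi,0,yaw]).as_matrix()
    return sh,R.from_matrix(Rm.T@Rt).as_rotvec()
E
python3 - <<'E'
from h import *
for n in ["scene","top"]:
    im=viewer.grab_frame(n); np.save(f"{n}0.npy",im); c=cam(n)
    for l in ["puller_grip","spring_hook","spring_stud","post_mid"]:
        try: r=viewer.cut_out(l,n)
        except Exception as e: print(n,l,e); continue
        for d in r:
            ys,xs=np.nonzero(d['mask']); print(n,l,round(d['p'],2),d['extent'],xs.mean().round(1),ys.mean().round(1))
im=np.load("top0.npy"); crop(im,110,150,290,265,"pics/jig_top.png",4)
crop(im,290,110,430,260,"pics/stand_top.png",4)
im=np.load("scene0.npy"); crop(im,170,90,350,230,"pics/jig_sc.png",4)
crop(im,100,220,290,350,"pics/stand_sc.png",4)
E
```

```text
scene puller_grip 0.71 [245.5, 276.6, 20.4, 35.6] 257.3 293.9
scene puller_grip 0.62 [195.4, 257.5, 20.2, 33.0] 205.7 274.8
scene puller_grip 0.57 [183.4, 315.0, 21.6, 33.1] 192.7 330.0
scene puller_grip 0.55 [243.2, 232.1, 15.5, 38.5] 249.1 249.9
scene spring_hook 0.55 [270.7, 128.0, 6.3, 13.5] 274.5 134.0
scene spring_stud 0.57 [177.6, 102.7, 164.1, 122.7] 257.0 162.7
scene post_mid 0.6 [257.4, 110.8, 4.5, 19.1] 260.3 122.6
top puller_grip 0.78 [380.7, 148.4, 22.1, 16.7] 389.4 157.5
top puller_grip 0.69 [305.1, 148.5, 13.7, 14.5] 312.5 156.5
top puller_grip 0.63 [336.4, 127.4, 16.9, 15.6] 343.0 131.8
top puller_grip 0.51 [345.7, 161.5, 17.0, 20.0] 352.7 171.2
top puller_grip 0.24 [157.9, 198.7, 39.0, 20.1] 171.8 206.3
top spring_hook 0.49 [155.6, 204.7, 37.2, 11.2] 170.0 207.1
top spring_stud 0.9 [115.7, 157.7, 163.5, 100.4] 199.6 207.3
top post_mid 0.55 [163.2, 227.0, 4.6, 8.4] 163.3 229.6
```

View pics/jig_top.png

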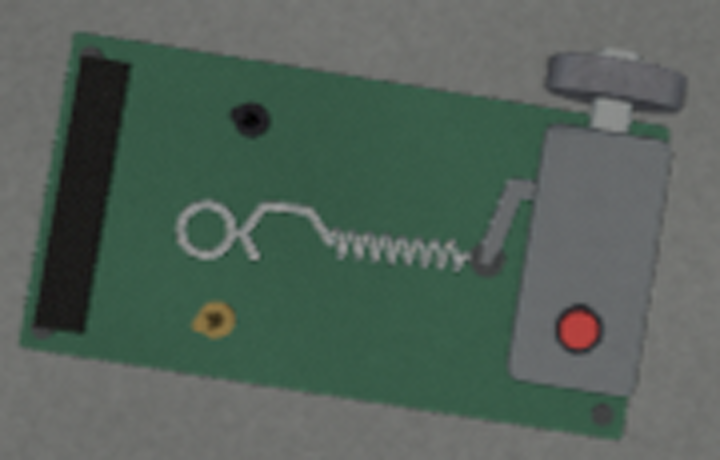

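View pics/stand_top.png

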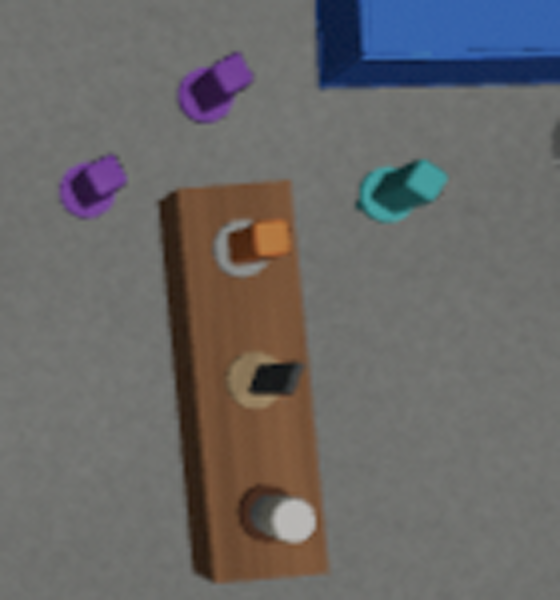

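View pics/jig_sc.png

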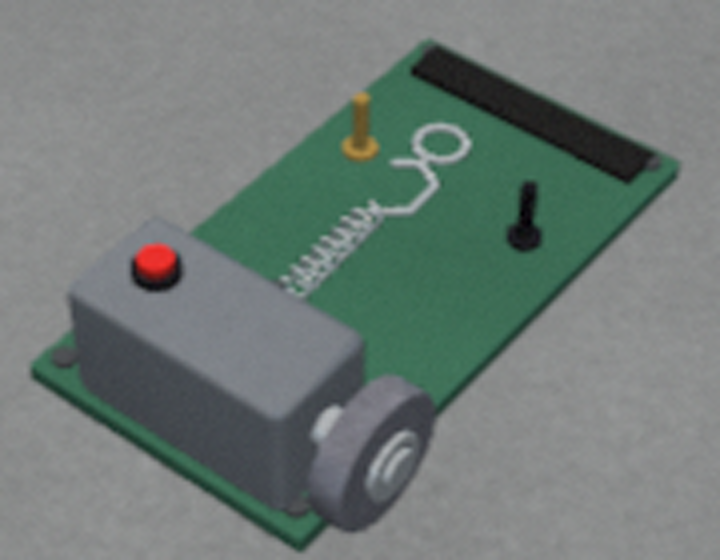

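View pics/stand_sc.png

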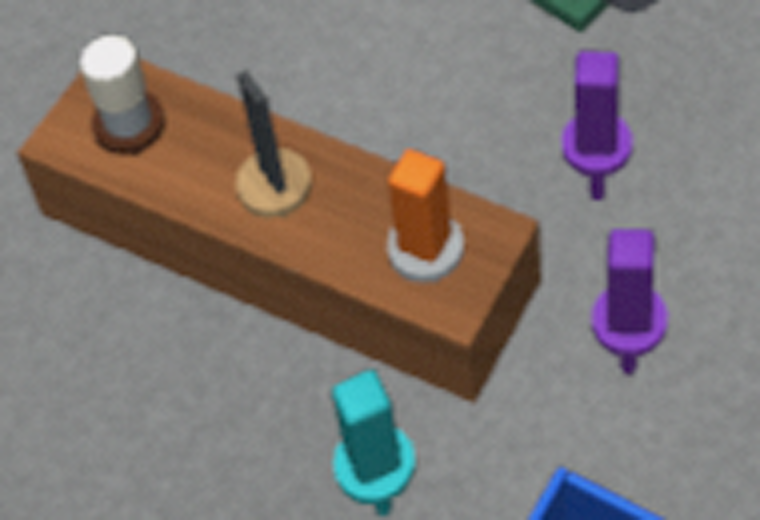

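```bash
python3 - <<'E'
from h import *
T=cam("top");S=cam("scene")
def both(n,pt,ps,z):
    P,e=tri([ray(T,pt),ray(S,ps)]); print(n,'tri',P.round(1),np.round(e,1),'top@z',onz(T,pt,z).round(1),'sc@z',onz(S,ps,z).round(1))
C=lambda x,y,f,ox,oy:(x/f+ox-.375,y/f+oy-.375)
jt=lambda x,y:C(x,y,4,110,150); js=lambda x,y:C(x,y,4,170,90); st=lambda x,y:C(x,y,4,290,110); ss=lambda x,y:C(x,y,4,100,220)
both("grip top",st(271,238),ss(418,170),121)
both("eye",jt(207,230),js(441,144),45)
both("post top",jt(214,320),js(362,97),58)
print("stud",onz(T,jt(487,260),45).round(1))
both("red btn",jt(579,330),js(156,260),75)
both("turq top",st(428,180),ss(357,385),111)
both("purp1 top",st(106,174),ss(598,60),111)
both("purp2 top",st(233,73),ss(632,240),111)
both("brush top",st(294,520),ss(108,55),121)
both("file top",st(290,375),ss(250,78),121)
both("box corner",jt(548,128),js(285,410),70)
both("bar",jt(105,65),js(640,165),25)
E
```

```text
grip top tri [ 591.8 -309.2  124.3] [0.1 0.1] top@z [ 592.3 -310.1  121. ] sc@z [ 590.5 -307.5  121. ]
eye tri [518.7 145.3  51. ] [0.1 0.1] top@z [518.9 146.8  45. ] sc@z [515.9 151.4  45. ]
post top tri [467.  137.4  72.8] [1.1 1.1] top@z [465.4 140.3  58. ] sc@z [460.  153.8  58. ]
stud [496.4 -21.1  45. ]
red btn tri [456.7 -74.8 115.1] [0.4 0.4] top@z [454.5 -75.2  75. ] sc@z [433.  -41.7  75. ]
turq top tri [ 622.5 -402.7  119.2] [1.2 1.2] top@z [ 624.7 -405.4  111. ] sc@z [ 618.5 -400.2  111. ]
purp1 top tri [ 630.6 -218.3  118.9] [0.2 0.2] top@z [ 632.  -219.8  111. ] sc@z [ 627.7 -213.4  111. ]
purp2 top tri [ 687.  -292.9  118. ] [0.1 0.1] top@z [ 688.7 -294.9  111. ] sc@z [ 685.1 -289.2  111. ]
brush top tri [ 432.9 -318.9  116.1] [0.7 0.7] top@z [ 433.9 -317.   121. ] sc@z [ 435.3 -321.6  121. ]
file top tri [ 512.7 -312.3  143. ] [2.4 2.4] top@z [ 514.9 -317.9  121. ] sc@z [ 498.9 -301.9  121. ]
box corner tri [556.6 -72.5  51.3] [22.3 22.3] top@z [573.7 -60.   70. ] sc@z [ 546.9 -100.1   70. ]
bar tri [623.3 213.1  24.8] [0.8 0.8] top@z [622.6 212.6  25. ] sc@z [624.  213.5  25. ]
```

```bash
python3 - <<'E'
from h import *
print(toolrel([591,-309,230],-1.507)); print(status.sense()['eef_pos'])
E
```

```text
(array([-0.14773923, -0.46578886,  0.02332559]), array([-1.17240205e-05, -6.67305496e-05,  2.51998370e-01]))
[ 194.12755989 -594.09299712  253.33405757]
```

Call:
{"method": "send_rows", "body": {
  "plan": [
    [[-0.012,-0.038,0.002],[0,0,0.02],0.2],
    [[-0.024,-0.076,0.004],[0,0,0.04],0.2],
    [[-0.036,-0.113,0.006],[0,0,0.06],0.2],
    [[-0.048,-0.151,0.008],[0,0,0.08],0.2],
    [[-0.06,-0.189,0.01],[0,0,0.1],0.2]
  ]
}}

```text
clock: 1.07
eef_pos: [356.3, -477.2, 243.4]
tcp_rot: [-3.141, -0.0, -1.357]
contact_force: [0.8, -0.4, -0.2]
opening: 0.601
```

```bash
python3 - <<'E'
from h import *
print(toolrel([591,-309,230],-1.507)); print(status.sense())
E
```

```text
(array([-0.1144788 , -0.26511577,  0.01337868]), array([-0.0001783 , -0.00035558,  0.15045008]))
{'clock': 1.0667, 'qpos': array([-9.32003640e-01,  3.16988540e-01,  1.70866708e+00, -1.54681941e-05,
        1.11553987e+00,  4.24553074e-01]), 'qvel': array([ 8.07966555e-01,  1.72730127e-02,  2.71521353e-02, -7.14100320e-04,
       -5.56701723e-02,  1.03543801e+00]), 'joint_efforts': array([-6.80753589e+00, -5.85868621e+01, -3.23005092e+01, -2.13613833e-02,
        3.13068749e-01, -1.73978738e+00]), 'eef_pos': array([ 356.28204258, -477.22364214,  243.38075322]), 'tcp_rot': array([-3.14144172e+00, -3.67626516e-04, -1.35654994e+00]), 'contact_force': array([ 0.8184352 , -0.38031159, -0.21659943]), 'wrist_torque': array([-0.02294634,  0.03606186,  0.03888709]), 'opening': 0.6010964459721693}
```

Call:
{"method": "send_rows", "body": {
  "plan": [
    [[-0.015,-0.035,0.002],[0,0,0.03],0.2],
    [[-0.03,-0.07,0.004],[0,0,0.05],0.2],
    [[-0.045,-0.105,0.006],[0,0,0.08],0.2],
    [[-0.06,-0.139,0.007],[0,0,0.1],0.2],
    [[-0.075,-0.174,0.009],[0,0,0.12],0.2]
  ]
}}

```text
clock: 1.48
eef_pos: [511.8, -365.7, 234.6]
tcp_rot: [-3.141, -0.001, -1.477]
contact_force: [-0.6, -0.6, 0.1]
opening: 0.597
```

```bash
python3 - <<'E'
from h import *
print(toolrel([591,-309,230],-1.507))
E
```

```text
(array([-0.0490302 , -0.08416934,  0.00460348]), array([-0.00051164, -0.00068204,  0.02950091]))
```

Call:
{"method": "send_rows", "body": {
  "plan": [
    [[-0.016,-0.028,0.002],[0,0,0.01],0.2],
    [[-0.033,-0.056,0.003],[0,0,0.02],0.2],
    [[-0.049,-0.084,0.0046],[0,0,0.03],0.2],
    [[-0.049,-0.084,0.0046],[0,0,0.03],0.2],
    [[-0.049,-0.084,0.0046],[0,0,0.03],0.2]
  ]
}}

```text
clock: 1.9
eef_pos: [591.9, -307.8, 229.6]
tcp_rot: [-3.141, -0.001, -1.505]
contact_force: [-0.3, -0.6, -0.7]
opening: 0.601
```

```bash
python3 - <<'E'
from h import *
print(status.sense()['eef_pos'],status.sense()['tcp_rot'])
c=cam("wrist"); im=viewer.grab_frame("wrist"); np.save("w1.npy",im)
print(c)
for z,g in ((121,1),(91,0),(61,0)): print(z,proj(c,[591,-309,z],True))
cv2.imwrite("pics/w1.png",cv2.resize(im[:,:,::-1],None,fx=1.5,fy=1.5,interpolation=cv2.INTER_CUBIC))
for d in viewer.cut_out("puller_grip","wrist"): 
    ys,xs=np.nonzero(d['mask']); print(round(d['p'],2),d['extent'],xs.mean().round(1),ys.mean().round(1))
E
```

```text
[ 591.87126046 -307.79037479  229.58685947] [-3.14142013e+00 -5.15476992e-04 -1.50471487e+00]
(array([[297.31863964,   0.        , 247.20509362],
       [  0.        , 297.31863964, 192.68701474],
       [  0.        ,   0.        ,   1.        ]]), array([ 665.15895129, -302.56656091,  350.30834203]), array([[ 6.69558079e-02, -9.57186107e-01, -2.81623290e-01],
       [-9.97755942e-01, -6.42284847e-02, -1.89151330e-02],
       [ 1.70653700e-05,  2.82257789e-01, -9.59338595e-01]]))
121 [248.99317919 200.91759487]
91 [248.80224399 190.70912956]
61 [248.64722586 182.47108158]
0.81 [130.4, 123.7, 52.7, 32.0] 157.4 138.7
0.81 [322.2, 138.4, 51.0, 41.6] 346.7 158.7
0.71 [232.6, 164.1, 28.9, 43.4] 249.1 185.6
0.47 [0.3, 144.1, 112.9, 166.0] 54.1 218.3
```

View pics/w1.png

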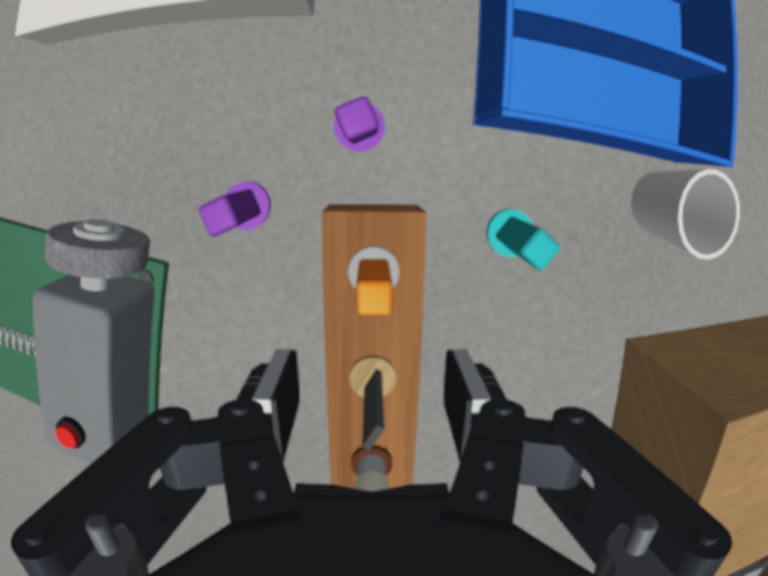

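Call:
{"method": "send_rows", "body": {
  "plan": [
    [[0.0005,-0.0005,0.035],[0,0,0],0.2],
    [[0.001,-0.001,0.07],[0,0,0],0.2],
    [[0.0015,-0.0015,0.105],[0,0,0],0.2],
    [[0.0015,-0.0015,0.134],[0,0,0],0.2],
    [[0.0015,-0.0015,0.134],[0,0,0],0.2]
  ]
}}

```text
clock: 2.42
eef_pos: [587.2, -310.0, 90.0]
tcp_rot: [3.133, 0.004, -1.509]
contact_force: [-1.7, 0.2, -0.7]
opening: 0.6
```

```bash
python3 - <<'E'
from h import *
print(toolrel([593.3,-309.3,95.5],-1.507),status.sense()['contact_force'])
im=viewer.grab_frame("wrist")
cv2.imwrite("pics/w2.png",cv2.resize(im[:,:,::-1],None,fx=1.5,fy=1.5,interpolation=cv2.INTER_CUBIC))
E
```

```text
(array([-0.00038771, -0.00608969, -0.00553847]), array([ 0.00843637,  0.00414443, -0.00175783])) [-1.68994313  0.17882575 -0.72732549]
```

View pics/w2.png

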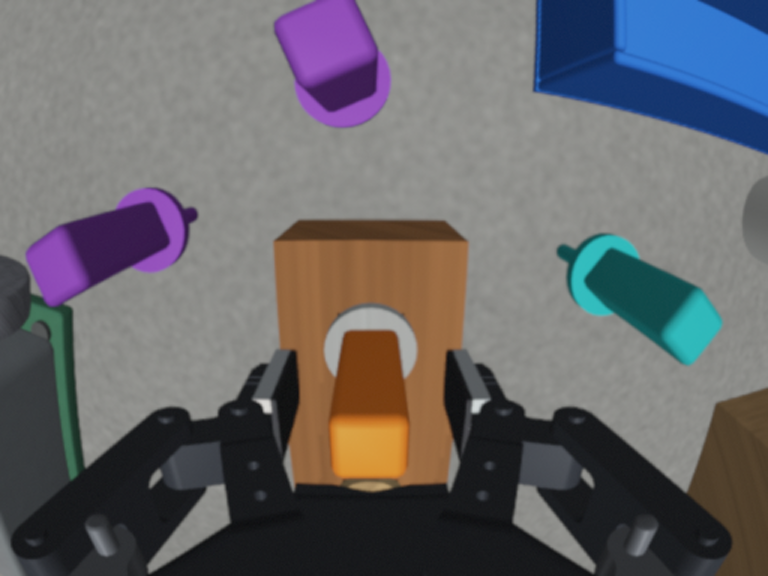

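Call:
{"method": "send_rows", "body": {
  "plan": [
    [[0,-0.006,-0.0055],[0.008,0.004,0],0.2],
    [[0,-0.006,-0.0055],[0.008,0.004,0],0.2],
    [[0,-0.006,-0.0055],[0.008,0.004,0],0.2],
    [[0,-0.006,-0.0055],[0.008,0.004,0],0.2],
    [[0,-0.006,-0.0055],[0.008,0.004,0],0.2]
  ]
}}

```text
clock: 2.88
eef_pos: [595.5, -310.6, 100.1]
tcp_rot: [-3.137, -0.003, -1.508]
contact_force: [-0.7, 0.4, -0.2]
opening: 0.602
```

```bash
python3 - <<'E'
from h import *
print(toolrel([593.3,-309.3,95.5],-1.507),status.sense()['qvel'])
c=cam("wrist");im=viewer.grab_frame("wrist");np.save("w3.npy",im)
for z,dx,dy in ((121,10,10),(121,10,-10),(121,-10,-10),(121,-10,10),(61,0,0)):
    a=-1.507; print(proj(c,[593.3+np.cos(a)*dx-np.sin(a)*dy,-309.3+np.sin(a)*dx+np.cos(a)*dy,z],True)*1.5)
cv2.imwrite("pics/w3.png",cv2.resize(im[:,:,::-1],None,fx=1.5,fy=1.5,interpolation=cv2.INTER_CUBIC))
E
```

```text
(array([-0.00149413,  0.00209615,  0.00459082]), array([-0.00413264, -0.00264155, -0.00146776])) [ 0.00114165  0.01007241  0.00678512 -0.00049645  0.00017302  0.00160715]
[404.28156498 419.89663663]
[401.75074804 476.93467616]
[331.93421443 476.88795704]
[328.6685248 419.8757874]
[367.583458   358.68640876]
```

View pics/w3.png

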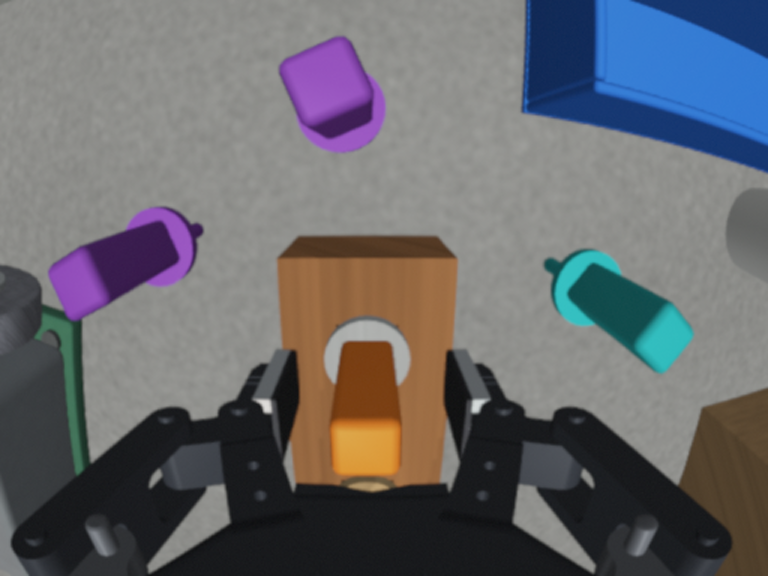

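Call:
{"method": "send_rows", "body": {
  "plan": [
    [[-0.0015,0.002,0.0046],[-0.004,-0.003,0],0.2],
    [[-0.0015,0.002,0.0046],[-0.004,-0.003,0],0.2],
    [[-0.0015,0.002,0.0046],[-0.004,-0.003,0],-1],
    [[-0.0015,0.002,0.0046],[-0.004,-0.003,0],-1],
    [[-0.0015,0.002,0.0046],[-0.004,-0.003,0],-1]
  ],
  "squeeze": 80
}}

```text
clock: 3.35
eef_pos: [593.3, -309.2, 95.2]
tcp_rot: [3.141, 0.001, -1.508]
contact_force: [0.8, -0.0, -1.5]
opening: 0.228
```

```bash
python3 - <<'E'
from h import *
print(toolrel([593.3,-309.3,95.5],-1.507),status.sense())
E
```

```text
(array([ 5.61489128e-05,  2.68982044e-05, -2.83514517e-04]), array([ 0.00026596,  0.00050347, -0.00136841])) {'clock': 3.35, 'qpos': array([-4.82848093e-01,  5.89221041e-01,  1.64470680e+00,  3.70616394e-04,
        9.08153562e-01,  1.02529224e+00]), 'qvel': array([ 0.00040679, -0.00202371, -0.00408945, -0.00020699, -0.00292327,
        0.00040568]), 'joint_efforts': array([ 8.82445998e-02, -6.67556190e+01, -2.62704062e+01,  4.61014314e-02,
       -7.17473030e-02, -5.94337966e-03]), 'eef_pos': array([ 593.32325857, -309.24214466,   95.21650662]), 'tcp_rot': array([ 3.14132635e+00,  5.03285390e-04, -1.50836848e+00]), 'contact_force': array([ 0.83582889, -0.04754407, -1.49562484]), 'wrist_torque': array([-0.0713705 , -0.08530578, -0.05112154]), 'opening': 0.22766020348569097}
```

Call:
{"method": "send_rows", "body": {
  "plan": [
    [[0,0,0],[0,0,0],-1],
    [[0,0,-0.025],[0,0,0],-1],
    [[0,0,-0.055],[0,0,0],-1],
    [[0,0,-0.09],[0,0,0],-1],
    [[0,0,-0.12],[0,0,0],-1]
  ]
}}

```text
clock: 3.77
eef_pos: [593.2, -309.2, 216.6]
tcp_rot: [3.141, 0.001, -1.508]
contact_force: [0.3, -0.7, -2.0]
opening: 0.221
```

```bash
python3 - <<'E'
from h import *
print(status.sense()['contact_force'],status.sense()['opening'])
im=viewer.grab_frame("wrist")
cv2.imwrite("pics/w4.png",cv2.resize(im[:,:,::-1],None,fx=1.5,fy=1.5,interpolation=cv2.INTER_CUBIC))
im=viewer.grab_frame("top");np.save("t4.npy",im); crop(im,110,150,290,265,"pics/jig_top4.png",4)
print(toolrel([520,140,240],-1.44))
E
```

```text
[ 0.30722335 -0.6720801  -2.01653107] 0.2207760275165817
(array([-0.45441747,  0.04755989, -0.02120825]), array([-0.00712742, -0.00424334, -0.06841952]))
```

View pics/w4.png

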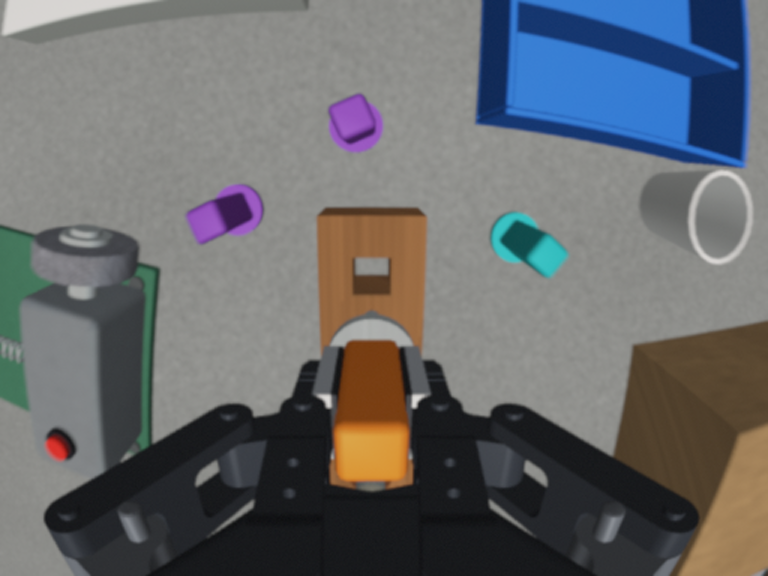

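```bash
python3 - <<'E'
from h import *
print(toolrel([440,70,240],-1.508))
E
```

```text
(array([-0.38953978,  0.13176654, -0.02156092]), array([-0.00726613, -0.00399782, -0.00041991]))
```

View pics/jig_top4.png

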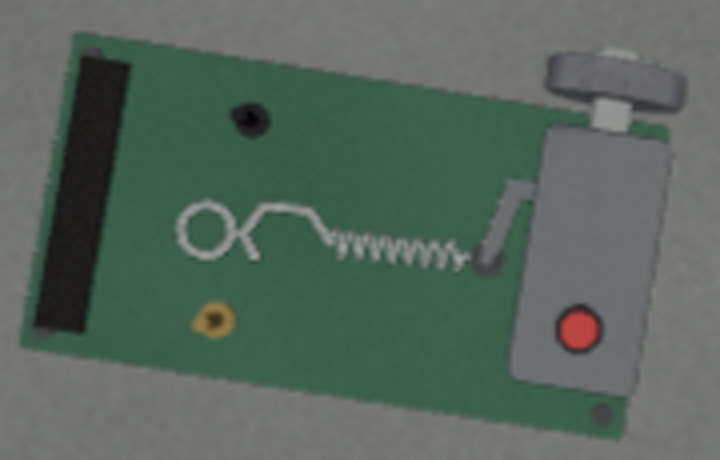

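Call:
{"method": "send_rows", "body": {
  "plan": [
    [[-0.025,0.008,-0.025],[-0.004,-0.002,0],-1],
    [[-0.06,0.02,-0.03],[-0.007,-0.004,0],-1],
    [[-0.1,0.034,-0.03],[-0.007,-0.004,0],-1],
    [[-0.138,0.047,-0.03],[-0.007,-0.004,0],-1],
    [[-0.176,0.06,-0.03],[-0.007,-0.004,0],-1]
  ]
}}

```text
clock: 4.28
eef_pos: [523.2, -137.1, 248.7]
tcp_rot: [3.141, 0.001, -1.509]
contact_force: [1.1, 1.2, -1.9]
opening: 0.222
```

```bash
python3 - <<'E'
from h import *
print(toolrel([440,70,240],-1.508))
E
```

```text
(array([-0.21179439,  0.07026101,  0.00891133]), array([ 0.00107533,  0.00061305, -0.00111842]))
```

Call:
{"method": "send_rows", "body": {
  "plan": [
    [[-0.038,0.013,0],[0,0,0],-1],
    [[-0.076,0.025,0],[0,0,0],-1],
    [[-0.114,0.038,0.002],[0,0,0],-1],
    [[-0.152,0.05,0.004],[0,0,0],-1],
    [[-0.185,0.062,0.006],[0,0,0],-1]
  ]
}}

```text
clock: 4.7
eef_pos: [448.1, 45.5, 241.9]
tcp_rot: [3.139, 0.001, -1.509]
contact_force: [0.4, 0.6, -1.6]
opening: 0.223
```

Call:
{"method": "send_rows", "body": {
  "plan": [
    [[-0.016,0.005,0.002],[0,0,0],-1],
    [[-0.016,0.005,0.002],[0,0,0],-1],
    [[-0.016,0.005,0.002],[0,0,0],-1],
    [[-0.016,0.005,0.002],[0,0,0],-1],
    [[-0.016,0.005,0.002],[0,0,0],-1]
  ]
}}

```text
clock: 5.12
eef_pos: [442.5, 60.5, 239.7]
tcp_rot: [3.139, 0.001, -1.51]
contact_force: [-0.0, -1.0, -2.4]
opening: 0.224
```

```bash
python3 - <<'E'
from h import *
s=status.sense();print(s['eef_pos'],s['tcp_rot'],s['contact_force'],s['clock'])
c=cam("wrist"); im=viewer.grab_frame("wrist"); np.save("w5.npy",im); np.savez("w5c.npz",K=c[0],t=c[1],R=c[2])
cv2.imwrite("pics/w5.png",cv2.resize(im[:,:,::-1],None,fx=1.5,fy=1.5,interpolation=cv2.INTER_CUBIC))
for P in ([517.5,148.5,45],[463,147,45],[463,147,58],[496.4,-21,45]): print(proj(c,P,True)*1.5)
E
```

```text
[442.51329352  60.4941086  239.71882322] [ 3.13918041e+00  6.22937190e-04 -1.50990263e+00] [-0.04222681 -0.98140385 -2.41979003] 5.1167
[254.64674116 154.16030182]
[254.87572377 229.01038742]
[250.25359039 231.90414581]
[489.02254632 197.80434109]
```

View pics/w5.png

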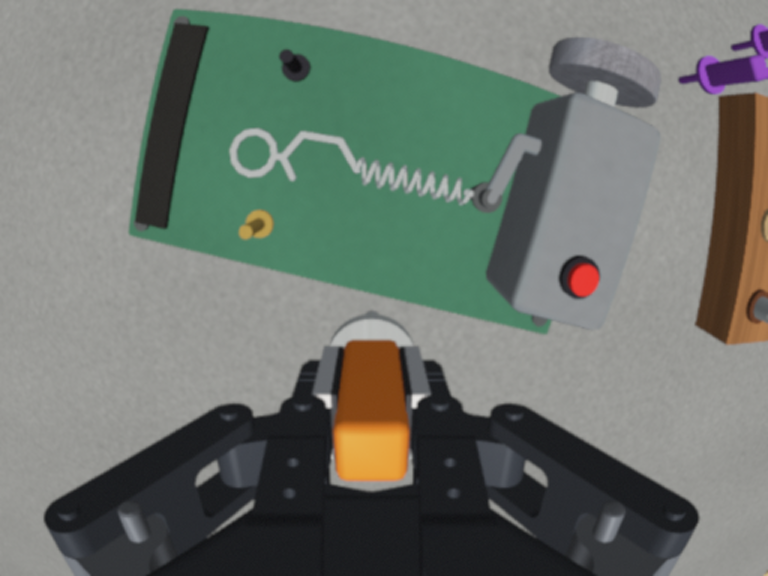

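```bash
python3 - <<'E'
from h import *
im=np.load("w5.npy"); crop(im,140,70,230,170,"pics/w5a.png",6)
crop(im,300,90,350,160,"pics/w5b.png",6)
im=np.load("t4.npy"); crop(im,145,190,200,240,"pics/t4a.png",10)
E
```

```text
(no output)
```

View pics/w5a.png

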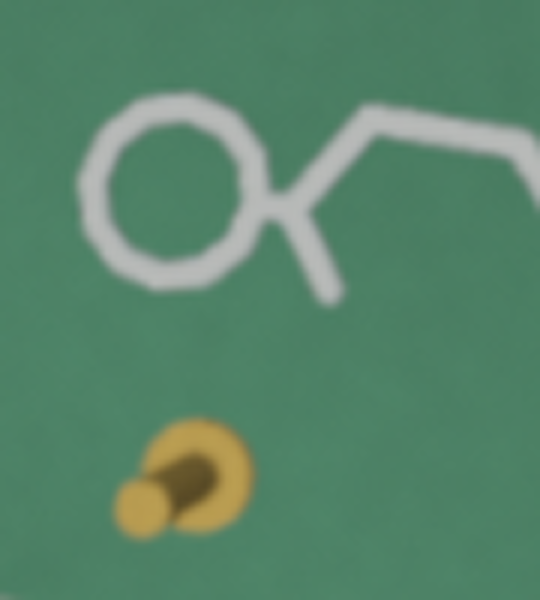

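View pics/t4a.png

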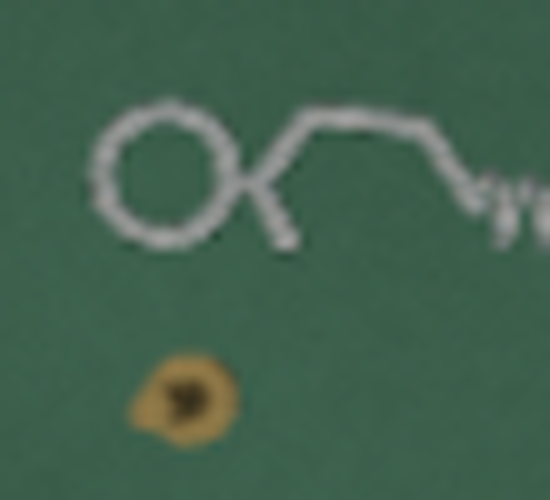

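View pics/w5b.png

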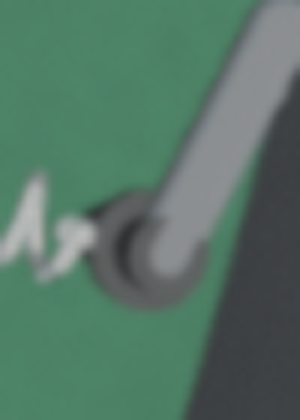

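```bash
python3 - <<'E'
from h import *
d=np.load("w5c.npz"); W=(d['K'],d['t'],d['R']); T=cam("top"); S=cam("scene")
wp=lambda x,y,ox,oy:(x/6+ox-.417,y/6+oy-.417); tp=lambda x,y:(x/10+145-.45,y/10+190-.45)
print("eye w",onz(W,wp(174,192,140,70),45,True),"t",onz(T,tp(167,175),45))
print("post top w",onz(W,wp(142,508,140,70),58,True),"t",onz(T,tp(150,411),58),"s",onz(S,(362/4+170-.4,97/4+90-.4),58))
for z in (15,20): print("flange w",onz(W,wp(198,476,140,70),z,True),"t",onz(T,tp(192,400),z),"s",onz(S,(360/4+170-.4,148/4+90-.4),z))
for z in (30,45): print("stud w",onz(W,wp(155,250,300,90),z,True), "t",onz(T,(487/4+110-.4,260/4+150-.4),z))
E
```

```text
eye w [518.7783597  149.87215431  45.        ] t [519.05891075 147.0473959   45.        ]
post top w [463.22583117 150.9724121   58.        ] t [463.19792414 148.71022427  58.        ] s [459.92350408 153.82861655  58.        ]
flange w [462.62954043 151.51038496  15.        ] t [463.40742142 148.70797468  15.        ] s [458.68538939 154.87425634  15.        ]
flange w [463.40465403 150.26056829  20.        ] t [463.65275207 147.55850056  20.        ] s [461.23252818 149.83787034  20.        ]
stud w [496.09659802 -24.3237964   30.        ] t [496.25033841 -20.35691039  30.        ]
stud w [497.00750563 -20.25728838  45.        ] t [496.44985973 -21.03806787  45.        ]
```

```bash
python3 - <<'E'
from h import *
print(toolrel([519,149.5,145],-1.508))
E
```

```text
(array([-0.08424622, -0.08188726,  0.09467368]), array([ 0.00234314,  0.00071397, -0.00236882]))
```

Call:
{"method": "send_rows", "body": {
  "plan": [
    [[-0.024,-0.024,0.01],[0.002,0.001,-0.002],-1],
    [[-0.048,-0.048,0.03],[0.002,0.001,-0.002],-1],
    [[-0.07,-0.07,0.05],[0.002,0.001,-0.002],-1],
    [[-0.084,-0.082,0.07],[0.002,0.001,-0.002],-1],
    [[-0.084,-0.082,0.085],[0.002,0.001,-0.002],-1]
  ]
}}

```text
clock: 5.58
eef_pos: [522.0, 150.9, 153.1]
tcp_rot: [-3.14, 0.001, -1.509]
contact_force: [-0.5, 0.6, -2.4]
opening: 0.224
```

```bash
python3 - <<'E'
from h import *
print(toolrel([519,149.5,145],-1.508))
E
```

```text
(array([0.00121989, 0.00311489, 0.00811655]), array([-0.00135246,  0.00057862, -0.00061054]))
```

Call:
{"method": "send_rows", "body": {
  "plan": [
    [[0.001,0.003,0.008],[-0.001,0,0],-1],
    [[0.001,0.003,0.008],[-0.001,0,0],-1],
    [[0.001,0.003,0.008],[-0.001,0,0],-1],
    [[0.001,0.003,0.008],[-0.001,0,0],-1],
    [[0.001,0.003,0.008],[-0.001,0,0],-1]
  ]
}}

```text
clock: 6.0
eef_pos: [519.7, 149.3, 146.4]
tcp_rot: [-3.139, 0.001, -1.509]
contact_force: [1.1, -1.3, -1.5]
opening: 0.225
```

```bash
python3 - <<'E'
from h import *
s=status.sense();print(s['eef_pos'],s['tcp_rot'],s['contact_force'],s['clock'])
for n in ("wrist","scene"):
    im=viewer.grab_frame(n); np.save(n+"6.npy",im)
    if n=="wrist": cv2.imwrite("pics/w6.png",cv2.resize(im[:,:,::-1],None,fx=1.5,fy=1.5,interpolation=cv2.INTER_CUBIC))
    else: crop(im,190,40,330,160,"pics/s6.png",5)
E
```

```text
[519.72481674 149.33770601 146.35762949] [-3.13930651e+00  9.46145646e-04 -1.50944344e+00] [ 1.07708461 -1.27744496 -1.53163642] 6.0
```

View pics/w6.png

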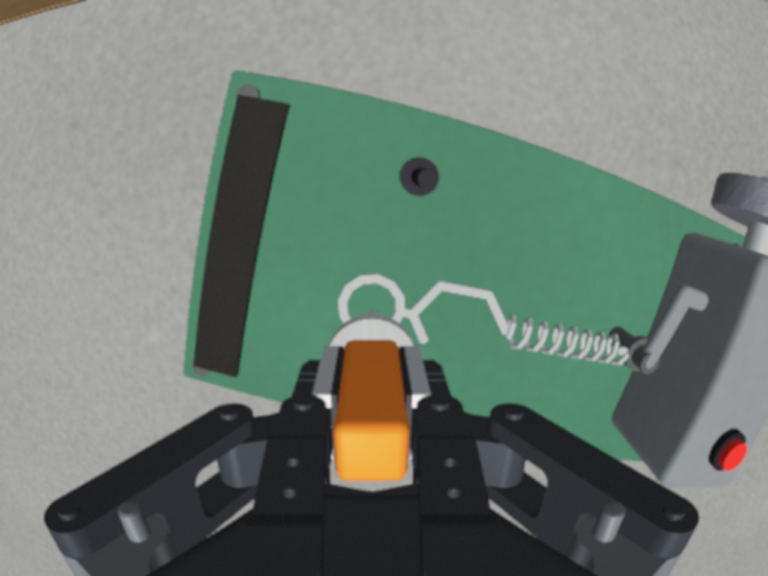

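View pics/s6.png

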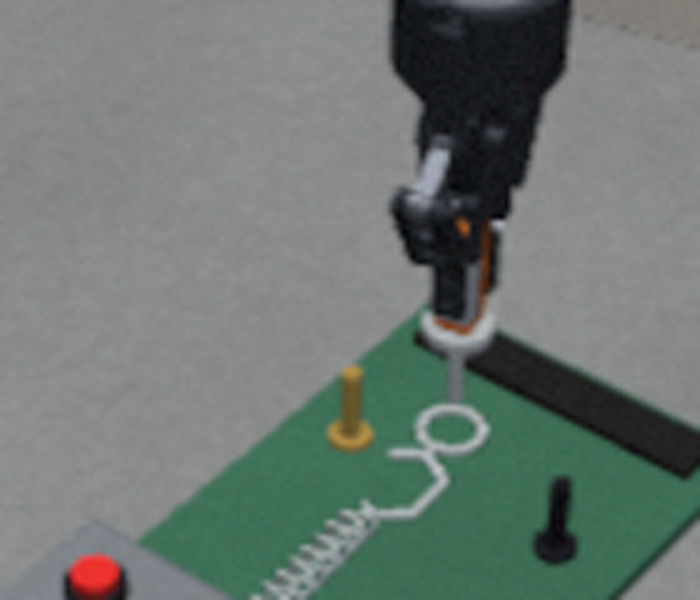

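```bash
python3 - <<'E'
from h import *
S=cam("scene")
f=lambda P:(proj(S,P)-[190,40]+.4)*5
print(f([518.8,149,45]),f([519.7,149.3,61]),f([519.7,149.3,106.2]))
for z in(58,61,64): print(onz(S,(456/5+190-.4,402/5+40-.4),z))
print(onz(S,(452/5+190-.4,428/5+40-.4),45))
W=cam("wrist"); print(onz(W,(372/1.5,304/1.5),45,True))
E
```

```text
[454.59597987 434.91464623] [458.07146318 410.1796074 ] [462.61235243 336.8754584 ]
[514.80117051 157.42069484  58.        ]
[516.19843454 154.22323066  61.        ]
[517.59569856 151.02576648  64.        ]
[515.46633741 152.95597294  45.        ]
[519.82294294 149.38005703  45.        ]
```

Call:
{"method": "send_rows", "body": {
  "plan": [
    [[0,0,0.01],[0,0,0],-1],
    [[0,0,0.02],[0,0,0],-1],
    [[0,0,0.03],[0,0,0],-1],
    [[0,0,0.036],[0,0,0],-1],
    [[0,0,0.036],[0,0,0],-1]
  ]
}}

```text
clock: 6.52
eef_pos: [518.4, 149.2, 108.1]
tcp_rot: [3.14, 0.0, -1.509]
contact_force: [0.1, 0.7, -1.0]
opening: 0.222
```

```bash
python3 - <<'E'
from h import *
s=status.sense();print(s['eef_pos'],s['tcp_rot'],s['contact_force'],s['clock'])
for n in ("wrist","scene"):
    im=viewer.grab_frame(n); np.save(n+"7.npy",im)
    if n=="wrist": cv2.imwrite("pics/w7.png",cv2.resize(im[:,:,::-1],None,fx=1.5,fy=1.5,interpolation=cv2.INTER_CUBIC))
    else: crop(im,190,40,330,160,"pics/s7.png",5)
E
```

```text
[518.38457387 149.23237327 108.09760996] [ 3.14041774e+00  2.32234567e-04 -1.50905640e+00] [ 0.07952922  0.70540627 -0.99725633] 6.5167
```

View pics/w7.png

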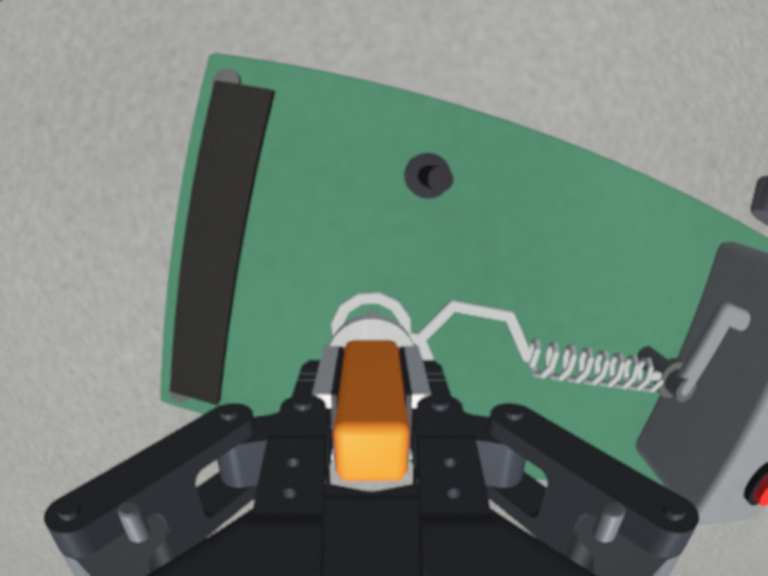

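View pics/s7.png

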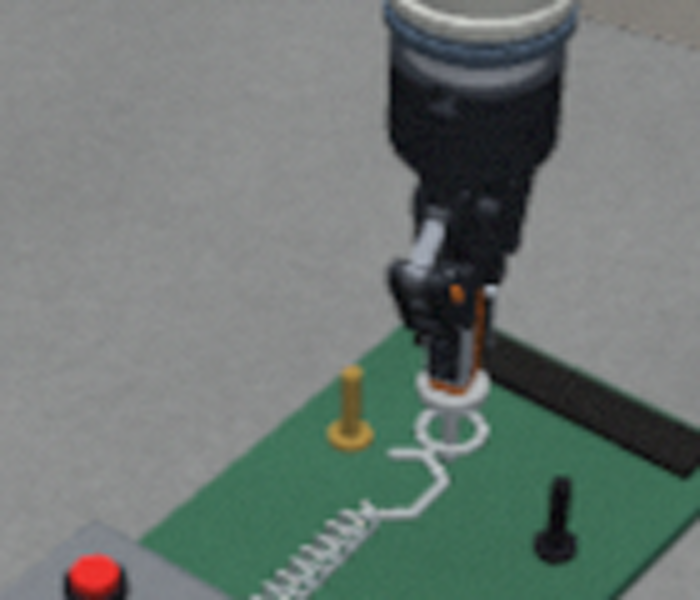

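Call:
{"method": "send_rows", "body": {
  "plan": [
    [[-0.005,-0.001,-0.008],[0,0,0],-1],
    [[-0.018,-0.0035,-0.0105],[0,0,0],-1],
    [[-0.033,-0.0065,-0.0105],[0,0,0],-1],
    [[-0.048,-0.0095,-0.0105],[0,0,0],-1],
    [[-0.0635,-0.0126,-0.0105],[0,0,0],-1]
  ],
  "squeeze": 100
}}

```text
clock: 7.03
eef_pos: [527.9, 215.0, 120.2]
tcp_rot: [-3.141, -0.0, -1.508]
contact_force: [-1.6, -7.1, -2.7]
opening: 0.22
```

```bash
python3 - <<'E'
from h import *
s=status.sense();print(s['eef_pos'],s['tcp_rot'],s['contact_force'],s['clock'])
print(toolrel([527.1,213.4,118.7],-1.508))
for n in ("wrist","scene"):
    im=viewer.grab_frame(n); np.save(n+"8.npy",im)
    if n=="wrist": cv2.imwrite("pics/w8.png",cv2.resize(im[:,:,::-1],None,fx=1.5,fy=1.5,interpolation=cv2.INTER_CUBIC))
    else: crop(im,190,40,330,160,"pics/s8.png",5)
E
```

```text
[527.86654801 215.02034888 120.23058213] [-3.14111993e+00 -3.58646216e-04 -1.50821765e+00] [-1.59815585 -7.10802446 -2.71587328] 7.0333
(array([0.00156869, 0.0008671 , 0.00153074]), array([-0.00047268, -0.0003587 , -0.00021757]))
```

View pics/w8.png

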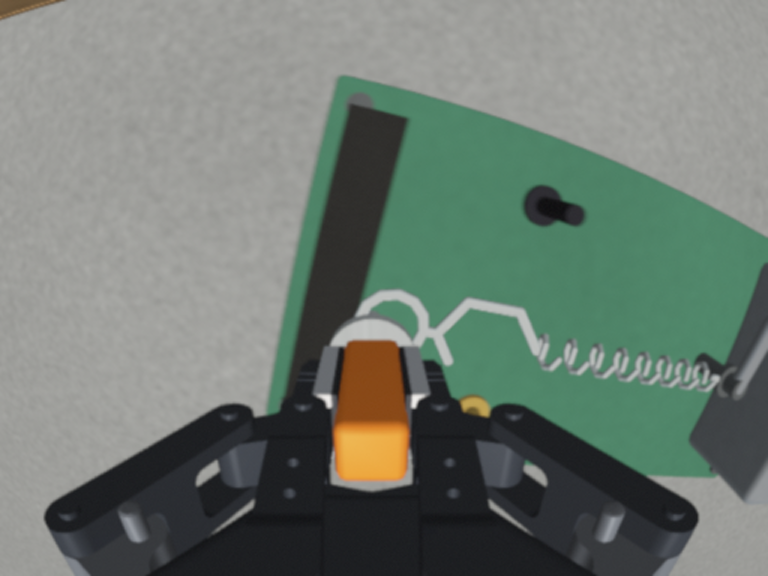

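View pics/s8.png

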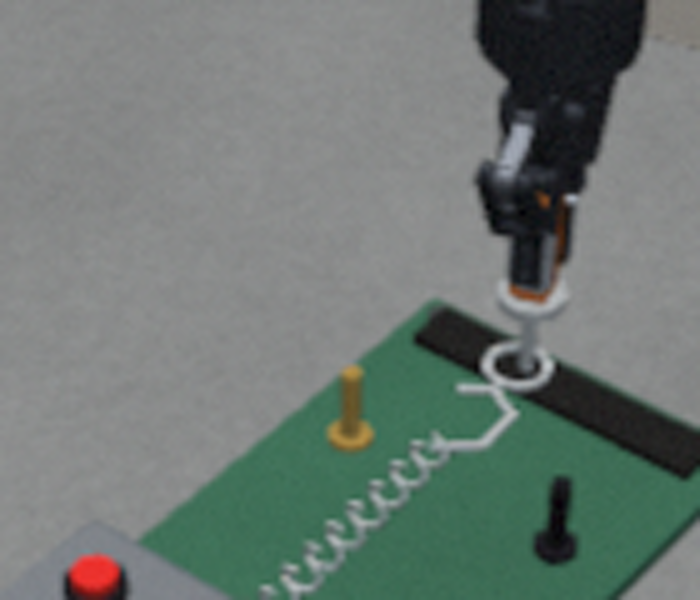

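Call:
{"method": "send_rows", "body": {
  "plan": [
    [[-0.001,0.008,0.001],[0,0,0],-1],
    [[-0.0025,0.016,0.001],[0,0,0],-1],
    [[-0.003,0.024,0.001],[0,0,0],-1],
    [[-0.003,0.032,0.001],[0,0,0],-1],
    [[-0.0027,0.0375,0.001],[0,0,0],-1]
  ]
}}

```text
clock: 7.55
eef_pos: [489.3, 215.8, 118.6]
tcp_rot: [3.141, -0.001, -1.505]
contact_force: [-0.1, -6.3, -1.4]
opening: 0.221
```

```bash
python3 - <<'E'
from h import *
s=status.sense();print(s['eef_pos'],s['tcp_rot'],s['contact_force'],s['clock'])
print(toolrel([489,215.3,118.7],-1.508))
for n in ("wrist","scene","top"):
    im=viewer.grab_frame(n); np.save(n+"9.npy",im)
    if n=="wrist": cv2.imwrite("pics/w9.png",cv2.resize(im[:,:,::-1],None,fx=1.5,fy=1.5,interpolation=cv2.INTER_CUBIC))
    elif n=="scene": crop(im,190,40,330,160,"pics/s9.png",5)
    else: crop(im,110,150,250,265,"pics/t9.png",5)
E
```

```text
[489.25974884 215.83296996 118.61270805] [ 3.14100825e+00 -1.40007391e-03 -1.50493607e+00] [-0.1202252  -6.29262574 -1.44247111] 7.55
(array([ 5.14841429e-04,  2.94312410e-04, -8.63992401e-05]), array([ 0.00058226, -0.00140097,  0.00306352]))
```

View pics/w9.png

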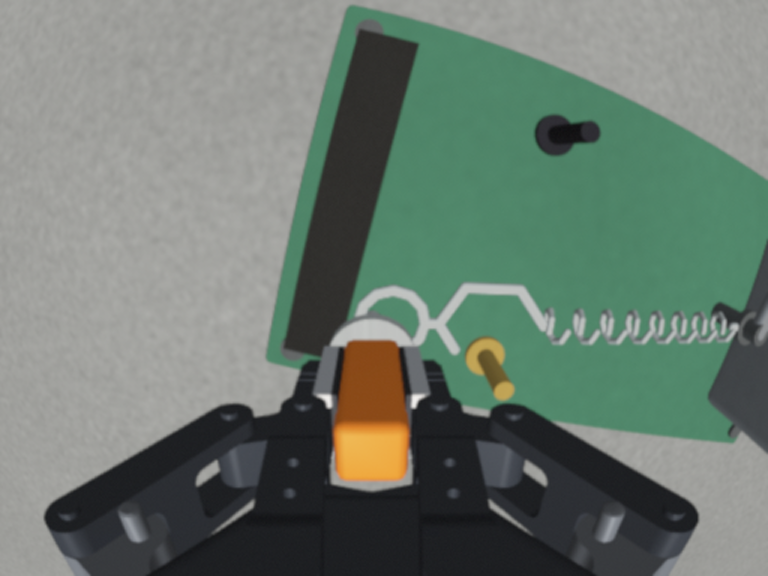

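View pics/s9.png

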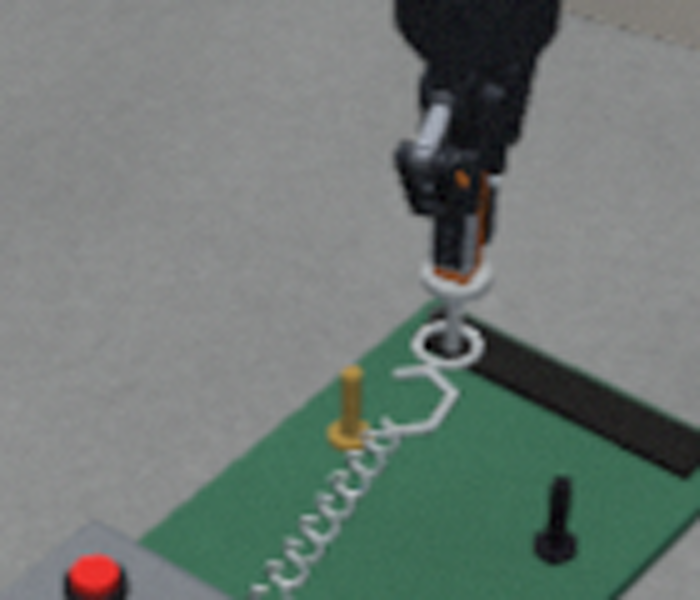

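View pics/t9.png

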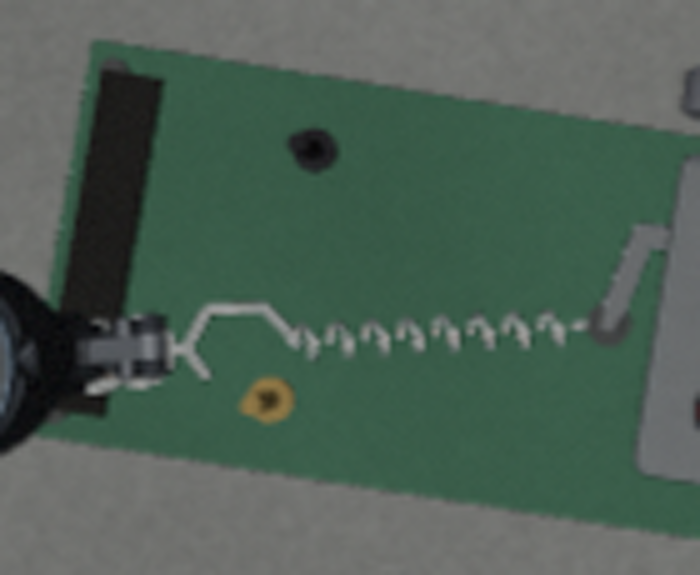

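Call:
{"method": "send_rows", "body": {
  "plan": [
    [[-0.0002,0.008,0],[0,0,0],-1],
    [[0,0.016,0],[0,0,0],-1],
    [[0.0006,0.024,0],[0,0,0],-1],
    [[0.0015,0.032,0],[0,0,0],-1],
    [[0.0024,0.0385,0],[0,0,0],-1]
  ]
}}

```text
clock: 8.12
eef_pos: [450.7, 210.5, 118.6]
tcp_rot: [3.141, -0.002, -1.504]
contact_force: [1.1, -6.1, -2.2]
opening: 0.218
```

```bash
python3 - <<'E'
from h import *
s=status.sense();print(s['eef_pos'],s['tcp_rot'],s['contact_force'],s['clock'])
print(toolrel([451,210.9,118.7],-1.508))
for n in ("wrist","scene","top"):
    im=viewer.grab_frame(n); np.save(n+"10.npy",im)
    if n=="wrist": cv2.imwrite("pics/w10.png",cv2.resize(im[:,:,::-1],None,fx=1.5,fy=1.5,interpolation=cv2.INTER_CUBIC))
    elif n=="scene": crop(im,190,40,330,160,"pics/s10.png",5)
    else: crop(im,110,150,250,265,"pics/t10.png",5)
E
```

```text
[450.73048098 210.53608358 118.61674968] [ 3.14104482e+00 -2.44682260e-03 -1.50376347e+00] [ 1.11392325 -6.07301    -2.2305587 ] 8.1167
(array([-3.44841279e-04, -2.93243692e-04, -8.42549937e-05]), array([ 0.00054265, -0.00244798,  0.00423586]))
```

View pics/w10.png

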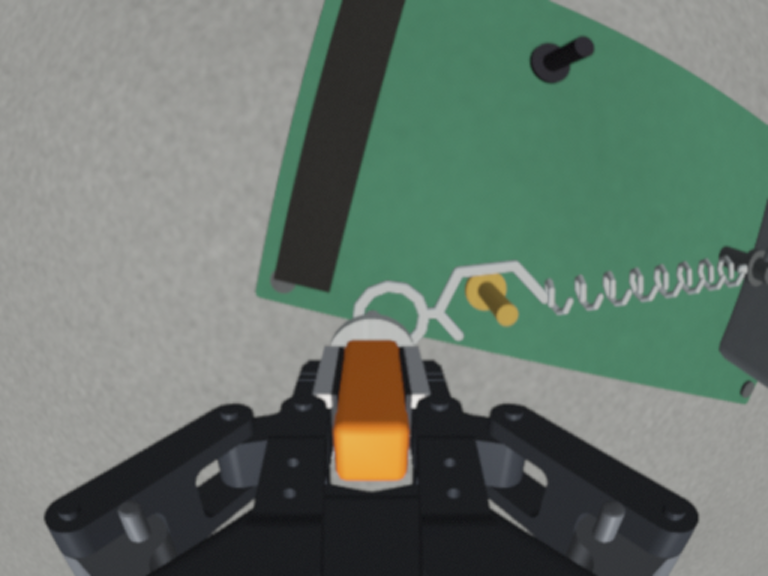

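View pics/s10.png

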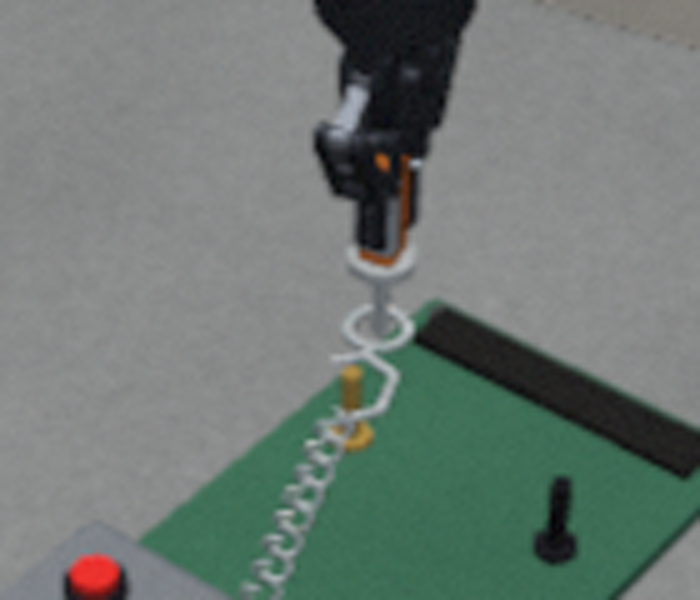

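View pics/t10.png

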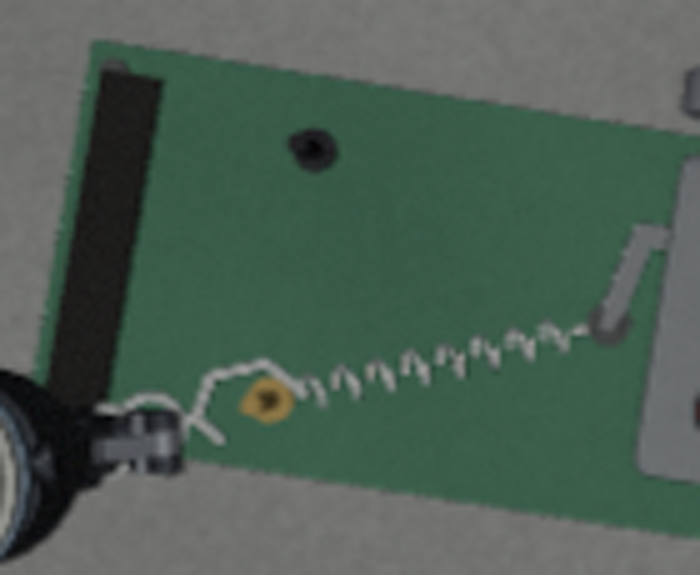

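Call:
{"method": "send_rows", "body": {
  "plan": [
    [[0.005,-0.0006,0],[0,0,0],-1],
    [[0.01,-0.0013,0],[0,0,0],-1],
    [[0.015,-0.002,0],[0,0,0],-1],
    [[0.0195,-0.0025,0],[0,0,0],-1],
    [[0.022,-0.0028,0],[0,0,0],-1]
  ]
}}

```text
clock: 8.68
eef_pos: [455.3, 188.7, 118.8]
tcp_rot: [3.141, -0.002, -1.504]
contact_force: [-0.7, 0.3, -1.1]
opening: 0.221
```

```bash
python3 - <<'E'
from h import *
s=status.sense();print(s['eef_pos'],s['tcp_rot'],s['contact_force'],s['clock'])
for n in ("wrist","scene","top"):
    im=viewer.grab_frame(n); np.save(n+"11.npy",im)
    if n=="wrist": cv2.imwrite("pics/w11.png",cv2.resize(im[:,:,::-1],None,fx=1.5,fy=1.5,interpolation=cv2.INTER_CUBIC))
    elif n=="scene": crop(im,190,40,330,160,"pics/s11.png",5)
    else: crop(im,110,150,250,265,"pics/t11.png",5)
E
```

```text
[455.25982061 188.67406247 118.79744207] [ 3.14135695e+00 -1.98083926e-03 -1.50383880e+00] [-0.68196491  0.26426487 -1.08163179] 8.6833
```

View pics/w11.png

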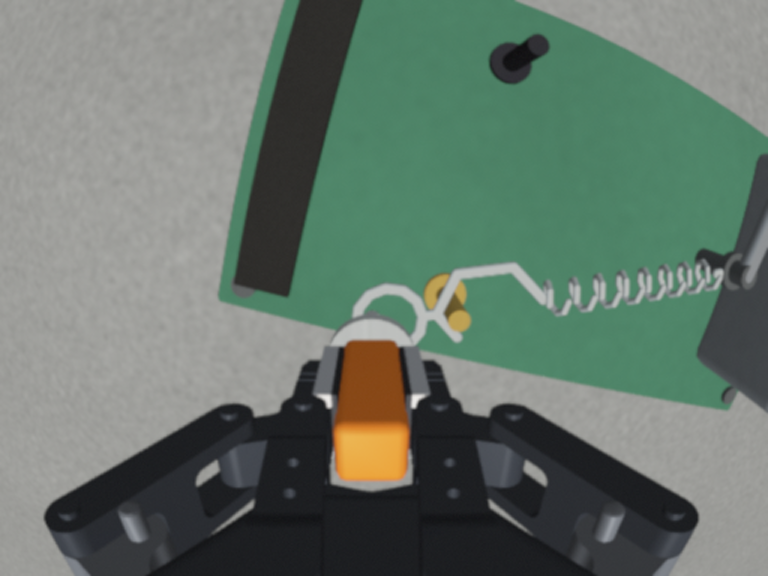

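View pics/t11.png

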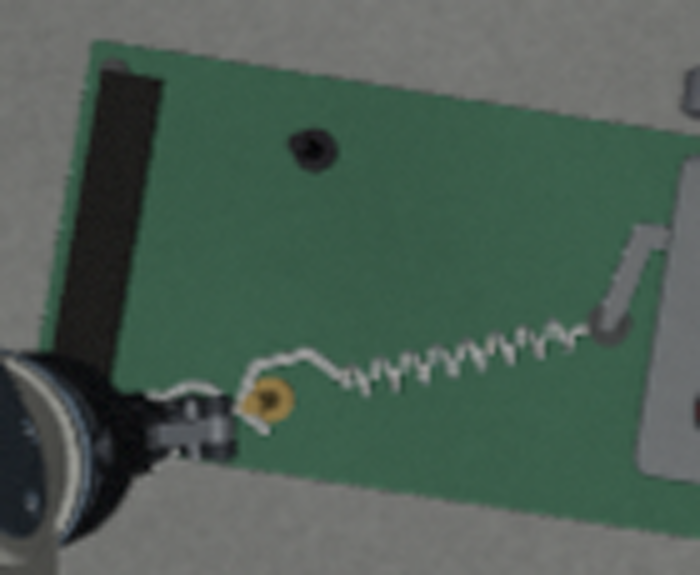

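Call:
{"method": "send_rows", "body": {
  "plan": [
    [[0.004,-0.0005,0],[0,0,0],-1],
    [[0.0075,-0.001,0],[0,0,0],-1],
    [[0.0075,-0.001,0],[0,0,0],-1],
    [[0.0075,-0.001,-0.01],[0,0,0],-1],
    [[0.0075,-0.001,-0.025],[0,0,0],-1]
  ]
}}

```text
clock: 9.25
eef_pos: [455.8, 181.4, 143.5]
tcp_rot: [3.139, -0.002, -1.504]
contact_force: [0.6, 0.3, -2.6]
opening: 0.221
```

```bash
python3 - <<'E'
from h import *
s=status.sense();print(s['eef_pos'],s['tcp_rot'],s['contact_force'],s['clock'])
for n in ("wrist","scene","top"):
    im=viewer.grab_frame(n); np.save(n+"12.npy",im)
    if n=="wrist": cv2.imwrite("pics/w12.png",cv2.resize(im[:,:,::-1],None,fx=1.5,fy=1.5,interpolation=cv2.INTER_CUBIC))
    elif n=="scene": crop(im,190,40,330,160,"pics/s12.png",5)
    else: crop(im,110,150,250,265,"pics/t12.png",5)
E
```

```text
[455.8405851  181.43217709 143.51864636] [ 3.13880684e+00 -2.34692782e-03 -1.50448264e+00] [ 0.58808094  0.34441495 -2.60379442] 9.25
```

View pics/w12.png

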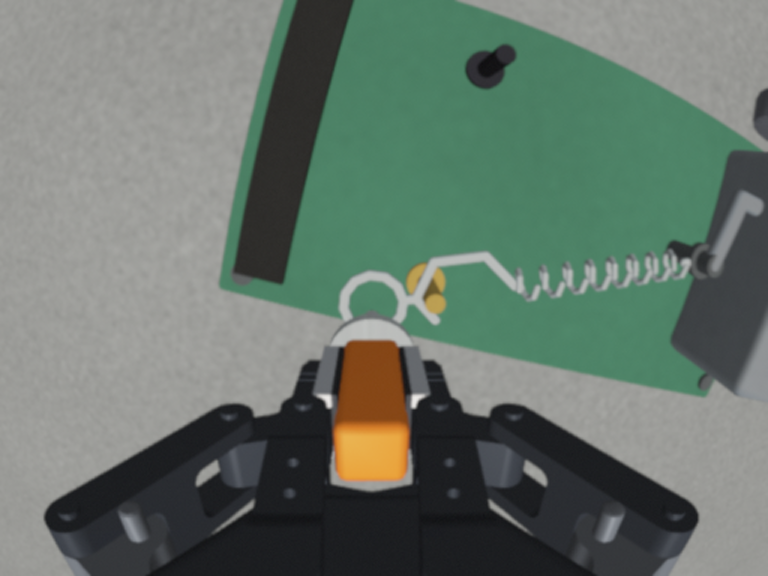

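View pics/s12.png

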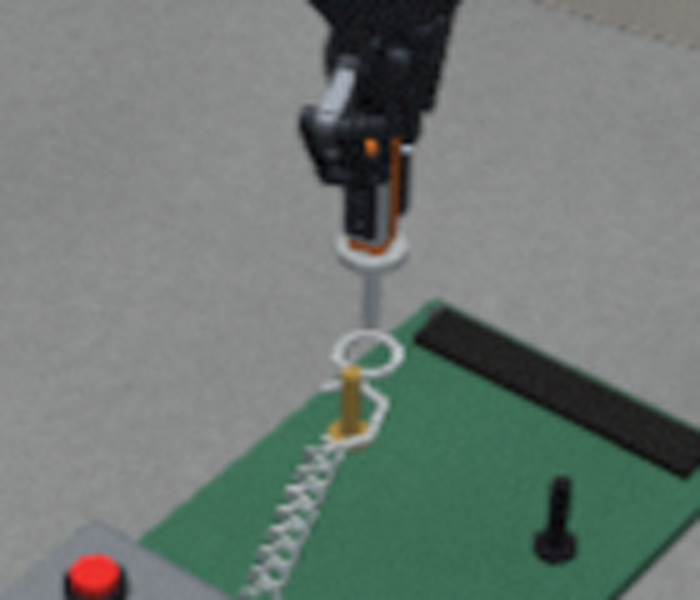

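Call:
{"method": "send_rows", "body": {
  "plan": [
    [[0,0,-0.03],[0.001,-0.002,0],-1],
    [[0,0,-0.06],[0.002,-0.002,0],-1],
    [[0.005,0,-0.09],[0.002,-0.002,0],-1],
    [[0.025,-0.005,-0.105],[0.002,-0.002,0],-1],
    [[0.055,-0.017,-0.11],[0.002,-0.002,0],-1]
  ]
}}

```text
clock: 9.82
eef_pos: [478.5, 129.8, 257.9]
tcp_rot: [-3.133, 0.003, -1.502]
contact_force: [1.3, 0.1, -2.0]
opening: 0.221
```

```bash
python3 - <<'E'
from h import *
print(status.sense()['eef_pos'],toolrel([593.3,-309.2,225],-1.508))
E
```

```text
[478.4759549  129.75396114 257.89876172] (array([ 0.44593869, -0.08391938,  0.03230627]), array([-0.00832863,  0.00292731,  0.0064185 ]))
```

Call:
{"method": "send_rows", "body": {
  "plan": [
    [[0.038,-0.007,0.003],[-0.003,0.001,0.002],-1],
    [[0.076,-0.014,0.006],[-0.006,0.002,0.004],-1],
    [[0.114,-0.021,0.008],[-0.008,0.003,0.006],-1],
    [[0.152,-0.029,0.01],[-0.008,0.003,0.006],-1],
    [[0.19,-0.036,0.012],[-0.008,0.003,0.006],-1]
  ]
}}

```text
clock: 10.23
eef_pos: [527.7, -59.0, 245.1]
tcp_rot: [-3.141, 0.0, -1.507]
contact_force: [0.8, -0.0, -1.8]
opening: 0.222
```

```bash
python3 - <<'E'
from h import *
print(status.sense()['eef_pos'],toolrel([593.3,-309.2,225],-1.508))
E
```

```text
[527.65717143 -59.01420935 245.11653894] (array([ 0.25384279, -0.04966147,  0.02010372]), array([-1.64919007e-04,  8.28175485e-05,  5.83969217e-04]))
```

Call:
{"method": "send_rows", "body": {
  "plan": [
    [[0.04,-0.008,0.002],[0,0,0],-1],
    [[0.08,-0.016,0.005],[0,0,0],-1],
    [[0.12,-0.024,0.008],[0,0,0],-1],
    [[0.16,-0.032,0.012],[0,0,0],-1],
    [[0.2,-0.04,0.016],[0,0,0],-1]
  ]
}}

```text
clock: 10.65
eef_pos: [580.2, -258.1, 228.2]
tcp_rot: [3.141, 0.0, -1.508]
contact_force: [0.8, 0.3, -2.4]
opening: 0.219
```

```bash
python3 - <<'E'
from h import *
print(status.sense()['eef_pos'],toolrel([593.3,-309.2,225],-1.508))
E
```

```text
[ 580.21972146 -258.0507289   228.21564235] (array([ 0.05187531, -0.00982179,  0.0031885 ]), array([0.0002484 , 0.00047623, 0.0004555 ]))
```

Call:
{"method": "send_rows", "body": {
  "plan": [
    [[0.03,-0.006,0.002],[0,0,0],-1],
    [[0.052,-0.01,0.003],[0,0,0],-1],
    [[0.052,-0.01,0.003],[0,0,0],-1],
    [[0.052,-0.01,0.003],[0,0,0],-1],
    [[0.052,-0.01,0.003],[0,0,0],-1]
  ]
}}

```text
clock: 11.07
eef_pos: [593.0, -308.5, 224.4]
tcp_rot: [3.14, 0.002, -1.508]
contact_force: [-0.0, 0.2, -1.4]
opening: 0.222
```

```bash
python3 - <<'E'
from h import *
print(status.sense()['eef_pos'],toolrel([593.3,-309.2,150],-1.508))
c=cam("wrist");im=viewer.grab_frame("wrist");np.save("w13.npy",im);np.savez("w13c.npz",K=c[0],t=c[1],R=c[2])
cv2.imwrite("pics/w13.png",cv2.resize(im[:,:,::-1],None,fx=1.5,fy=1.5,interpolation=cv2.INTER_CUBIC))
im=viewer.grab_frame("scene");crop(im,120,200,270,330,"pics/s13.png",5)
for dx,dy in ((12,12),(12,-12),(-12,-12),(-12,12)): print(proj(c,[593.3+dx,-309.2+dy,55],True)*1.5)
E
```

```text
[ 592.95251321 -308.49591815  224.36654595] (array([ 0.00085217, -0.00040894,  0.07436468]), array([0.00143181, 0.00171588, 0.00019249]))
[356.02957102 252.60601785]
[392.08156736 254.89370818]
[389.38652343 289.43313139]
[354.06738917 287.24045949]
```

View pics/w13.png

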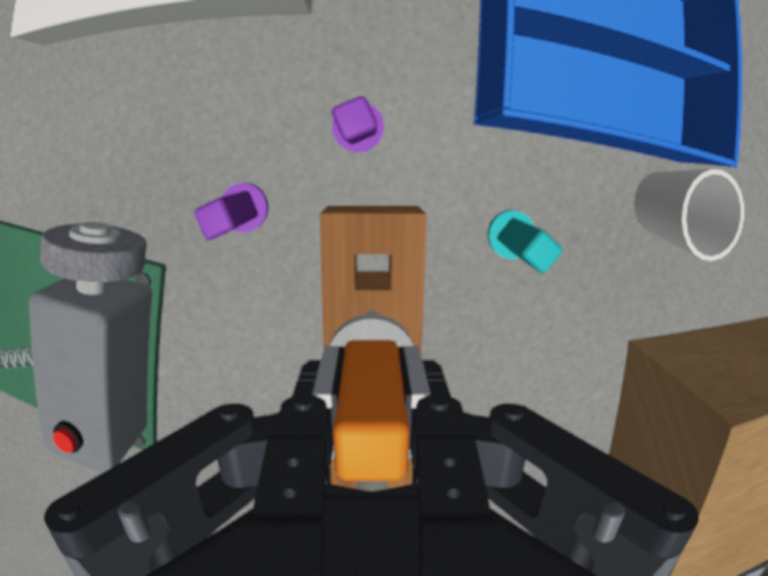

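View pics/s13.png

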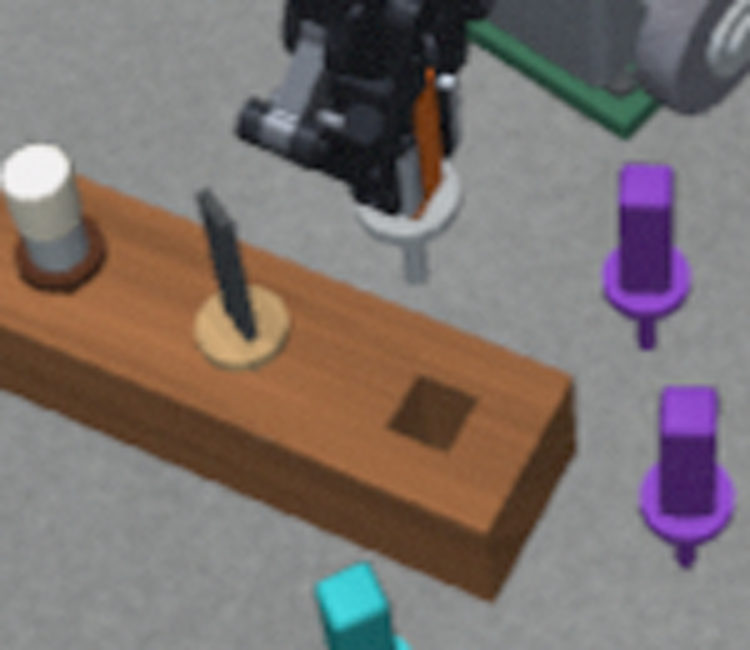

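Call:
{"method": "send_rows", "body": {
  "plan": [
    [[0.0008,-0.0004,0.025],[0.001,0.002,0],-1],
    [[0.0008,-0.0004,0.05],[0.001,0.002,0],-1],
    [[0.0008,-0.0004,0.075],[0.001,0.002,0],-1],
    [[0.0008,-0.0004,0.075],[0.001,0.002,0],-1],
    [[0.0008,-0.0004,0.075],[0.001,0.002,0],-1]
  ]
}}

```text
clock: 11.58
eef_pos: [593.0, -307.3, 149.4]
tcp_rot: [3.14, 0.001, -1.505]
contact_force: [-0.1, -0.4, -0.7]
opening: 0.217
```

```bash
python3 - <<'E'
from h import *
print(status.sense()['eef_pos'],toolrel([593.3,-309.2,96],-1.508),status.sense()['contact_force'])
im=viewer.grab_frame("scene");crop(im,120,200,270,330,"pics/s14.png",5)
E
```

```text
[ 592.98057513 -307.28894888  149.38988871] (array([ 0.00195966, -0.00030113,  0.05338823]), array([0.00200668, 0.00059382, 0.00250924])) [-0.11424534 -0.37494699 -0.66839794]
```

View pics/s14.png

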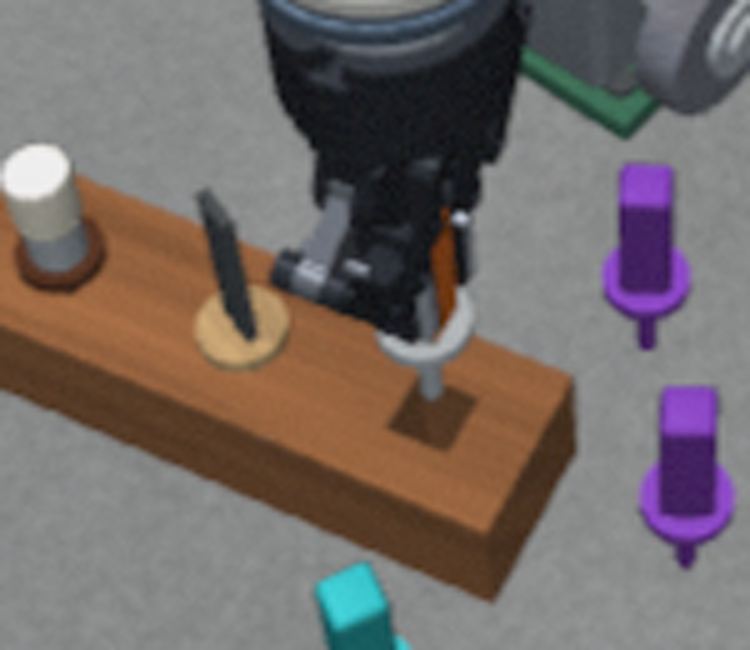

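Call:
{"method": "send_rows", "body": {
  "plan": [
    [[0.001,0,0.015],[0.002,0.001,0.002],-1],
    [[0.002,0,0.03],[0.002,0.001,0.002],-1],
    [[0.002,0,0.043],[0.002,0.001,0.002],-1],
    [[0.002,0,0.05],[0.002,0.001,0.002],-1],
    [[0.002,0,0.052],[0.002,0.001,0.002],-1]
  ]
}}

```text
clock: 12.05
eef_pos: [594.0, -309.8, 98.5]
tcp_rot: [-3.14, -0.002, -1.508]
contact_force: [0.2, 0.1, -2.2]
opening: 0.22
```

Call:
{"method": "send_rows", "body": {
  "plan": [
    [[0,0,0],[0,0,0],-1],
    [[0,0,0],[0,0,0],-1],
    [[0,0,0],[0,0,0],-1],
    [[0,0,0],[0,0,0],-1],
    [[0,0,0],[0,0,0],-1]
  ]
}}

```text
clock: 12.47
eef_pos: [594.3, -310.0, 99.1]
tcp_rot: [-3.139, -0.002, -1.508]
contact_force: [0.0, 0.1, -2.1]
opening: 0.22
```

```bash
python3 - <<'E'
from h import *
print(status.sense()['eef_pos'],toolrel([593.3,-309.2,95.2],-1.508),status.sense()['contact_force'])
im=viewer.grab_frame("scene");crop(im,120,200,270,330,"pics/s15.png",5)
E
```

```text
[ 594.25177059 -309.96000679   99.09312535] (array([-0.00082632,  0.00091182,  0.00388917]), array([-0.00256056, -0.00198011,  0.00041799])) [ 0.01321808  0.13206711 -2.05090168]
```

View pics/s15.png

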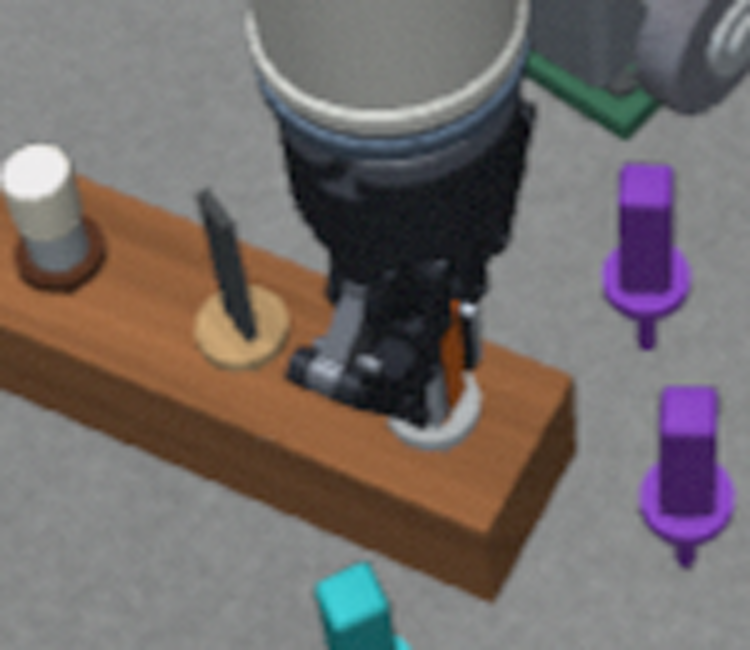

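Call:
{"method": "send_rows", "body": {
  "plan": [
    [[-0.0008,0.0009,0.0015],[-0.002,-0.002,0],-1],
    [[-0.0008,0.0009,0.0025],[-0.002,-0.002,0],-1],
    [[-0.0008,0.0009,0.0035],[-0.002,-0.002,0],-1],
    [[-0.0008,0.0009,0.0038],[-0.002,-0.002,0],-1],
    [[-0.0008,0.0009,0.0038],[-0.002,-0.002,0],-1]
  ]
}}

```text
clock: 12.93
eef_pos: [593.2, -309.2, 95.2]
tcp_rot: [-3.141, 0.0, -1.508]
contact_force: [-1.5, 0.2, -0.5]
opening: 0.218
```

```bash
python3 - <<'E'
from h import *
print(status.sense()['eef_pos'],toolrel([593.3,-309.2,95.2],-1.508),status.sense()['contact_force'])
E
```

```text
[ 593.21309988 -309.16201581   95.21706893] (array([ 4.34049720e-05, -8.43204157e-05,  1.70837382e-05]), array([-0.00026606,  0.0001759 ,  0.00046507])) [-1.45912481  0.21065511 -0.5087006 ]
```

Call:
{"method": "send_rows", "body": {
  "plan": [
    [[0,0,0.0005],[0,0,0],-1],
    [[0,0,0.0005],[0,0,0],-0.4],
    [[0,0,0.0005],[0,0,0],-0.1],
    [[0,0,0.0005],[0,0,0],0.2],
    [[0,0,0.0005],[0,0,0],0.2]
  ]
}}

```text
clock: 13.35
eef_pos: [593.3, -309.2, 94.7]
tcp_rot: [-3.141, 0.0, -1.508]
contact_force: [-0.8, -0.6, -0.0]
opening: 0.6
```

```bash
python3 - <<'E'
from h import *
s=status.sense();print(s['eef_pos'],s['tcp_rot'],s['contact_force'],s['opening'])
im=viewer.grab_frame("wrist")
cv2.imwrite("pics/w16.png",cv2.resize(im[:,:,::-1],None,fx=1.5,fy=1.5,interpolation=cv2.INTER_CUBIC))
E
```

```text
[ 593.26651953 -309.22332565   94.66398009] [-3.14120268e+00  1.10630092e-04 -1.50759302e+00] [-0.77192432 -0.64686789 -0.0170622 ] 0.5999249081591589
```

View pics/w16.png

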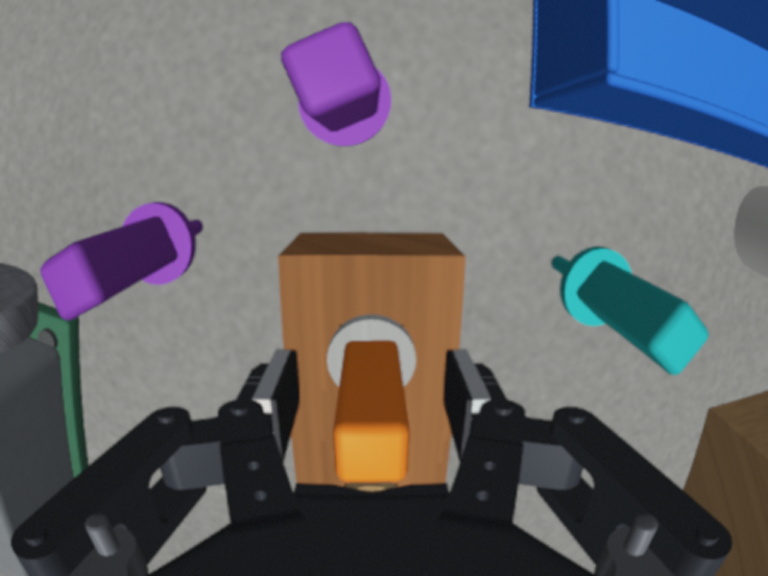

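Released and upright; now retreating straight up.

Call:
{"method": "send_rows", "body": {
  "plan": [
    [[0,0,-0.02],[0,0,0],0.2],
    [[0,0,-0.05],[0,0,0],0.2],
    [[0,0,-0.085],[0,0,0],0.2],
    [[0,0,-0.12],[0,0,0],0.2],
    [[0,0,-0.15],[0,0,0],0.2]
  ]
}}

```text
clock: 13.82
eef_pos: [593.4, -309.4, 247.0]
tcp_rot: [-3.14, -0.001, -1.508]
contact_force: [1.2, -1.1, 0.8]
opening: 0.602
```

Call:
{"method": "send_rows", "body": {
  "plan": [
    [[0,0.01,-0.005],[0,0,0],0.2],
    [[0,0.02,-0.01],[0,0,0],0.2],
    [[0,0.02,-0.01],[0,0,0],0.2],
    [[0,0.02,-0.01],[0,0,0],0.2],
    [[0,0.02,-0.01],[0,0,0],0.2]
  ]
}}

```text
clock: 14.23
eef_pos: [572.7, -310.3, 255.3]
tcp_rot: [3.141, 0.001, -1.508]
contact_force: [-1.1, -0.9, 0.2]
opening: 0.598
```

```bash
python3 - <<'E'
from h import *
s=status.sense();print(s['eef_pos'],s['contact_force'],s['clock'])
im=viewer.grab_frame("scene");cv2.imwrite("pics/s17.png",cv2.resize(im[:,:,::-1],None,fx=1.5,fy=1.5,interpolation=cv2.INTER_CUBIC))
im=viewer.grab_frame("top");crop(im,110,150,290,265,"pics/t17.png",4)
E
```

```text
[ 572.71419112 -310.27842334  255.2962335 ] [-1.12859607 -0.93526296  0.21092096] 14.2333
```

View pics/s17.png

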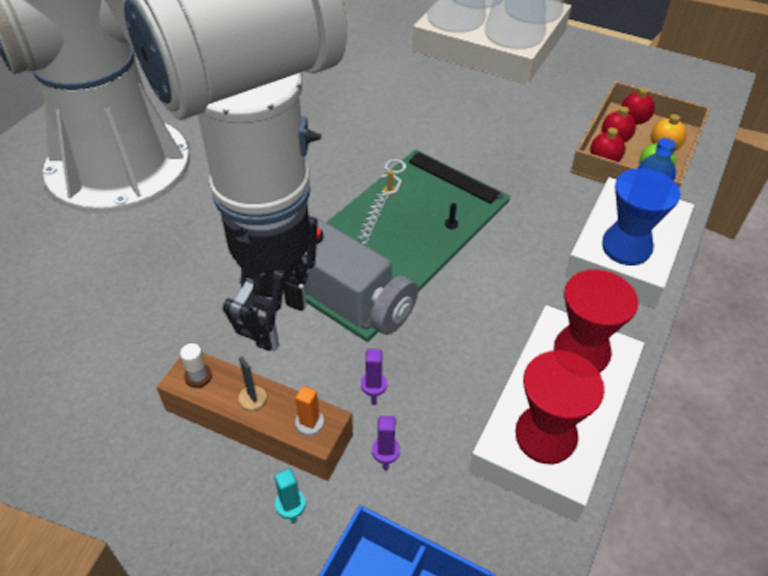

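View pics/t17.png

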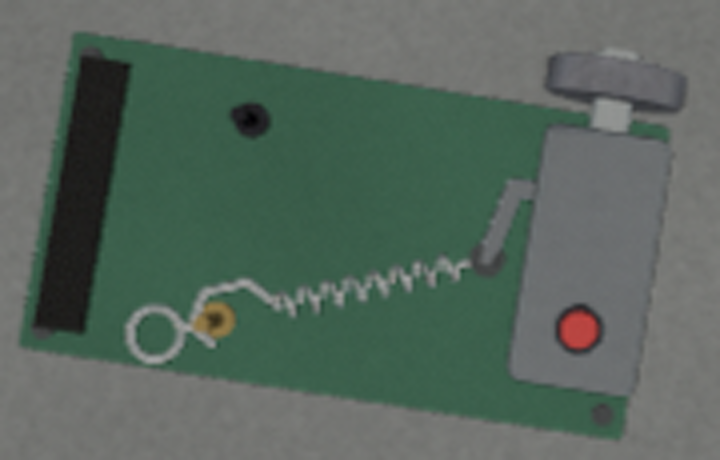

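The last pictures show the puller upright in its own hole, with its handle at about (307,408) in the scene view. The spring hook is on the brass post, at about (210,320) in the top crop. The arm is clear of both, so I'm handing in.

```bash
python3 -c "
from rig import job
print(job.sign_off())"
```

```text
the job is handed in; nothing more can be done
None
```

The spring is hooked on the brass post and the orange puller stands upright in the hole it came from. I handed the job in at about 14 s on the robot's clock.

- **What I did:** I took the puller from the stand and put its pin down into the spring's eye. I pulled the eye out to about 227 mm from the stud, at roughly 6–7 N, and swung it over the brass post. I then eased off, lifted the pin clear and put the puller back. Only the puller's pin touched the spring.
- **Last checks:** The pull on the puller fell to about zero when I eased off. The hook was still on the post, with the spring stretched, in the wrist picture after the pin came out and in the final scene and top pictures. The final scene picture shows the puller upright with its collar on the stand and the gripper clear of it. The look-alikes and other items look unmoved. The readings I took showed no contact force above about 8 N.
- **What disagreed:** The scene camera's positions were 3–5 mm off from the top and wrist cameras. I used the other two for positions and the scene view only for relative checks.

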